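# Photograph the spirit level for the sale list

### The arm

A 7-joint arm with a two-finger parallel gripper is mounted at the origin on the work surface. World frame = base frame: x ahead of the robot, y to its left, z up, the work surface at z = 0. Lengths are in mm, angles in rad, forces in N, time in s.
With the tool pointing down it reaches from about 400 to 750 mm from the base axis. Payload 19.5 kg.
Tool frame: the origin (TCP) lies at the very end of the fingers, on their centre line; the grasp point (between the pads) lies 19 mm behind it; x points along the fingers, z is the direction in which the jaws open and shut, and the axes are right-handed (so a half turn about x gives the same grasp; the last joint's range is limited). The gripper opens to 85 mm and grips with 20 to 120 N. Pads are 22 mm wide; open, the fingers measure 114 mm over their backs; the gripper's body (76 mm by 85 mm) begins 54 mm behind the grasp point. The pads swing forward as they close: fully open they stand 13 mm farther back than shut.
Start: joints at [-1.276, 0.707, -0.028, 1.485, 0.022, 0.951, -0.075], TCP at [190.006, 542.672, 231.268] pointing down, gripper open.
Joint ranges: [-2.71, 2.71], [-0.32, 2.16], [-1.57, 1.52], [0, 2.45], [-1.46, 4.6], [0, 2.02], [-2.83, 2.83]. Speed limits (rad/s): [1.89, 1.89, 2.57, 2.57, 3.01, 3.01, 3.01].

### API

Orientations are given as a rotation vector (axis times angle).
In Python, from rig import arm, cams, workorder gives the robot as it stands.
- The arm moves only by the tool play_rows, never from a script. Its arguments are lists of equal length, an entry for each row: "translation": the shift along the tool's x, y, z in cm, a list of three; "yaw": the turn about the tool's x in rad; "fingers": the closure, from 0 (fully open) to 1 (shut). A call has 1 to 20 rows; each row is the pose to reach, as a shift and turn from the pose commanded when the call began, along the tool's axes at that moment; what a row does not reach only later rows make up. A row lasts 1/12 s, in which the tool goes at most 41.7 mm and 7.16 degrees, less where a joint would pass 70% of its speed; a pose out of reach is approached as far as the arm can. A call with a gripper value outside its range is refused whole. The fingers move at their own pace and stop on an object; the grip force is fixed at half the most. Time passes only in rows, so rows that repeat a pose let the fingers close. It gives the time, the measured TCP pose, the force and the opening at its end, in the units of the state.
- arm.get_obs(): the state, without advancing time (a new reading comes with each control period).
- cams.read_camera(name): name is "scene" or "side" or "wrist"; returns a dict with "pixels" (420x560x3 uint8, red, green, blue), "depth" (420x560 float32, mm along the optical axis (not along the pixel's ray), 0 where there is no reading), "mtx" (3x3 intrinsics, pixels), "world_from_camera" (4x4, takes a point from camera to world coordinates). Camera axes: x right, y up, looking along -z (the intrinsics and any distortion apply to the point x, -y, -z); pixel columns grow to the right and rows downward; lengths in mm; the calibration is good to about 2 mm. A picture is of the moment at which its call begins.
- workorder.close_job(): hands the job in, once; it reports no verdict.
The state is a dict: "time": time; "joints": joint angles; "qd": joint speeds; "joint_efforts": joint torques, N m; "tool_pos": TCP position; "eef_rot": TCP orientation; "force": force on the tool from outside, world axes, zero at the start; "torque": the same for the moment, N m; "width": finger opening in mm.
Only numpy, scipy, OpenCV 4.12 (cv2) and the standard library are available. Lean on these libraries where they do the work, as an engineer would, in place of code of your own. Each camera call takes 0.05 s, during which the arm holds its last target.

### The job

Photograph the small spirit level for the sale list. Take it out of the tool tote and lean it on the plywood display stand: on its end, about the middle of the stand, foot inside the batten and against it, top leaning back on the board, one broad face towards the camera, and let go. Then half-press the camera's release to its first click and hold it there about a second to focus, press it all the way down to take the picture, and let it come back up. Leave the chisel and the folding rule in the tote, and the jar and the tin beside it, where they are.

Things in the scene. Friction and masses are not known exactly. Their poses are not given: they have to be found in the camera images.
- level_mid (a point): Centre of the spirit level: aluminium bar 200 mm long, 45 mm wide, 22 mm thick (a rigid block, 0.18 to 0.37 kg), black end caps, vial windows in its two broad faces. z axis along the 200 mm length (up at the start: it stands on end in the tote), y along the 45 mm width, x along the thickness. A half turn about z makes no difference.
- level_foot (a point): Centre of the level's lower end face, 100 mm below level_mid along its z axis; same axes.
- tote: Grey steel tool tote, fixed: open box 85 mm (x) by 210 mm (y), 75 mm high, origin under its centre. Three bays in a row along y, each about 77 by 64 mm, centres at y = -68, 0, +68 mm; floor 5 mm thick. Level, chisel and folding rule stand one in each bay, in any order; the level's 45 mm width lies along the tote's x axis within about 0.12 rad.
- stand: Plywood display stand, fixed; origin under the centre of its base, which is 160 mm (x) by 240 mm (y) and 12 mm thick. Across it stand a back board (240 mm wide, 12 mm thick, top edge 147 mm above the table) and a wooden batten (16 mm thick, 20 mm high above the base). Its -x side, the batten side, faces the camera.
- stand_edge (a point): Middle of the front top edge of the stand's back board: 40 mm to +x of the stand's origin, 147 mm above the table. Axes as the stand's. The board's front face drops straight down from this edge to the base.
- stand_stop (a point): Foot of the batten's inner face, at its middle: 25 mm to -x of the stand's origin, on the base, 12 mm above the table; 65 mm from the board's face. Axes as the stand's. With its foot here the level leans 17 to 18 degrees (0.31 rad) from vertical, its back on the board's top edge, its upper 55 mm clear above the board.
- camera: Black camera with lens on a low column stand, fixed; origin under the centre of the 130 by 120 mm foot. The lens looks along -x, towards the display stand. Body 140 mm wide (y), top deck 138 mm above the table; viewfinder hump to 158 mm, its side 39 mm from the release's centre; a dial at the -y end. The release is on the hand grip's deck at x = -33, y = +48 mm.
- release_top (a point): Centre of the top of the release button: a flat round aluminium cap 18 mm across, 150 mm above the table when up (12 mm above the deck; a steel collar 26 mm across and 3 mm high surrounds its stem). It is pressed straight down and springs back. z axis up.
- release_half (a joint): First stage of the release, 0 (up) to 0.003 m (first click, half-pressed). It takes 1 N to start and 2.5 N at the click. There the button meets a firm step: it goes no deeper until the force passes 8 N, so 4 to 6 N holds it half-pressed.
- release_full (a joint): Second stage of the release, 0 to 0.003 m (bottom), which adds to the first: 6 mm in all. It starts to move at 8 N and is fully down at 10.5 N; press with 12 to 16 N. Half-pressed means the first stage down and this one still near 0.
- chisel: Steel bolster chisel, 172 mm long with a 62 mm wide blade on top, standing in a bay of the tote; origin under its lower end. Leave it there.
- rule: Folded wooden rule, 185 by 34 by 19 mm with brass joints, standing in a bay of the tote; origin under its lower end. Leave it there.
- jar: Clear screw-top jar, 68 mm across, 100 mm high, standing beyond the camera, to the side of the tote. Leave it alone.
- tin: Steel tin, 80 mm across, 110 mm high, standing beyond the stand, to the side of the tote. Leave it alone.
Not all that is in view belongs to the job. What is shaped like the camera but green is not meant.

How it is judged:
By the outcome, as a careful person would: the job done as asked, in the order asked, and still so for the second after the job is handed in, with the robot touching nothing.
It also fails if it takes over 64 s, if anything falls off the work surface, if the arm or the gripper's body presses on something with over 40 N, if the wrist force passes 120 N, or if a joint passes its speed limit or range.

## Working session

There is one attempt and no reset: what is moved stays moved. The work goes in short steps, Python scripts to look and compute and a tool call to move; the robot and the scene stay as the last step left them, time stands still between calls to the robot, and variables do not carry over. Pictures are saved under pics/ and viewed, and the job is handed in when it is done.

Besides the shell and the picture viewer there is one more tool, called after "Call:" as name([rows], argument=value, ...), one row to a line, values as JSON. play_rows: Moves the arm, as the interface text tells. Its arguments: {"type":"object","properties":{"translation":{"type":"array","items":{"type":"array","items":{"type":"number"}}},"yaw":{"type":"array","items":{"type":"number"}},"fingers":{"type":"array","items":{"type":"number"}}},"required":["translation","yaw","fingers"]}

```bash
ls; mkdir -p pics
python3 - <<'E'
from rig import arm,cams,workorder
import cv2,numpy as np
print(arm.get_obs())
for n in ["scene","side","wrist"]:
    c=cams.read_camera(n)
    cv2.imwrite(f"pics/{n}0.png",c["pixels"][:,:,::-1])
    np.savez(f"{n}0.npz",**{k:c[k] for k in ("pixels","depth","mtx","world_from_camera")})
    print(n,list(c.keys()),c["mtx"],c["world_from_camera"])
E
```

```text
pics
{'time': 0.0, 'joints': array([-1.27571514,  0.70713159, -0.02759785,  1.484961  ,  0.0219971 ,
        0.95090136, -0.07550573]), 'qd': array([-1.22412152e-03, -4.07266427e-04, -6.89388868e-04, -1.73892594e-04,
       -1.25279936e-04, -2.12975408e-03, -3.97960258e-05]), 'joint_efforts': array([ 1.21754074e-04, -8.83226109e+01,  1.23472933e+00, -2.36150122e+01,
        1.68885011e-02,  6.68182925e-03,  7.13096270e-06]), 'tool_pos': array([189.93493258, 542.45892582, 230.8201627 ]), 'eef_rot': array([-0.95828991,  1.35081166,  0.9571777 ]), 'force': array([ 0.41006883, -0.88226927,  1.0888617 ]), 'torque': array([ 0.06853665,  0.07655689, -0.02321544]), 'width': 85.30322732752103}
scene ['pixels', 'depth', 'mtx', 'world_from_camera'] [[508.6745168    0.         284.91768575]
 [  0.         508.6745168  208.26638246]
 [  0.           0.           1.        ]] [[ 7.19024147e-01 -5.86041176e-01  3.73577322e-01  1.07148247e+03]
 [ 6.94924085e-01  5.99136650e-01 -3.97637763e-01 -6.26533071e+02]
 [ 9.20823725e-03  5.45519032e-01  8.38047847e-01  1.36491969e+03]
 [ 0.00000000e+00  0.000
[... 242 characters left out ...]
-1.69408183e-01  1.83791740e-01  8.27748012e+02]
 [ 2.49957000e-01 -6.56779949e-01  7.11450348e-01  1.04500605e+03]
 [ 1.85218830e-04  7.34806754e-01  6.78276492e-01  1.15585533e+03]
 [ 0.00000000e+00  0.00000000e+00  0.00000000e+00  1.00000000e+00]]
wrist ['pixels', 'depth', 'mtx', 'world_from_camera'] [[374.7670832    0.         277.40971548]
 [  0.         374.7670832  207.23467675]
 [  0.           0.           1.        ]] [[ 3.32244282e-01 -9.06340260e-01 -2.61076750e-01  1.23130412e+02]
 [ 9.43192216e-01  3.18828775e-01  9.34700840e-02  5.65276664e+02]
 [-1.47691990e-03 -2.77300460e-01  9.60782116e-01  3.73381285e+02]
 [ 0.00000000e+00  0.00000000e+00  0.00000000e+00  1.00000000e+00]]
```

View pics/scene0.png

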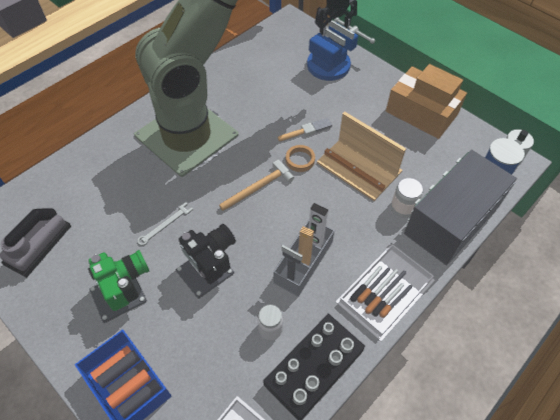

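View pics/side0.png

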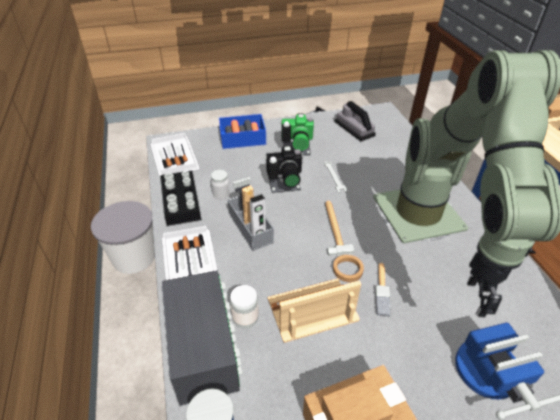

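View pics/wrist0.png

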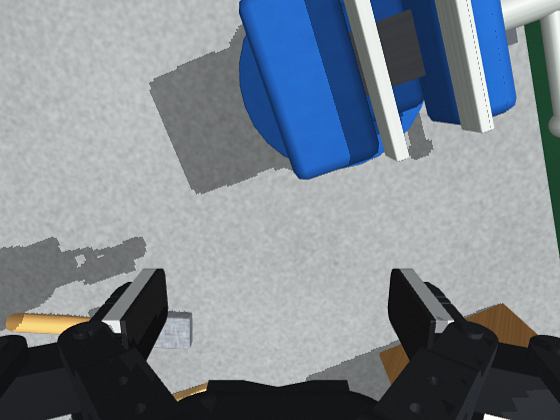

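```bash
cat > h.py <<'E'
import numpy as np,cv2
from scipy.spatial.transform import Rotation as R
def load(n):
    return dict(np.load(n+".npz"))
def grab(name,tag):
    from rig import cams
    c=cams.read_camera(name)
    cv2.imwrite(f"pics/{tag}.png",c["pixels"][:,:,::-1])
    np.savez(f"{tag}.npz",**{k:c[k] for k in ("pixels","depth","mtx","world_from_camera")})
    return c
def ray(c,u,v):
    K=c["mtx"];T=c["world_from_camera"]
    u=np.asarray(u,float);v=np.asarray(v,float)
    d=np.stack([(u-K[0,2])/K[0,0],-(v-K[1,2])/K[1,1],-np.ones_like(u)],-1)
    return T[:3,3],d@T[:3,:3].T
def plane(c,u,v,z):
    o,d=ray(c,u,v); return o+d*((z-o[2])/d[...,2])[...,None]
def cloud(c):
    h,w=c["depth"].shape
    v,u=np.mgrid[:h,:w]; o,d=ray(c,u,v)
    return o+d*c["depth"][...,None]
def proj(c,P):
    T=np.linalg.inv(c["world_from_camera"]);p=np.asarray(P)@T[:3,:3].T+T[:3,3]
    K=c["mtx"];return np.stack([K[0,0]*p[...,0]/-p[...,2]+K[0,2],-K[1,1]*p[...,1]/-p[...,2]+K[1,2]],-1)
def crop(c,x0,y0,x1,y1,s,fn):
    im=c["pixels"][y0:y1,x0:x1,::-1]
    cv2.imwrite(fn,cv2.resize(im,None,fx=s,fy=s,interpolation=cv2.INTER_CUBIC))
E
python3 - <<'E'
from h import *
c=load("scene0"); P=cloud(c)
crop(c,170,110,430,310,3,"pics/s_crop.png")
s=load("side0"); crop(s,190,130,390,350,3,"pics/d_crop.png"[:]) 
im=s["pixels"][130:350,190:390,::-1]; cv2.imwrite("pics/d_crop.png",cv2.resize(im,None,fx=2.7,fy=2.7,interpolation=cv2.INTER_CUBIC))
for n,cc in (("scene",c),("side",s)):
    Q=cloud(cc); print(n,[Q[v,u].round(0).tolist() for u,v in ([(318,213),(360,165),(208,255),(220,255)] if n=="scene" else [(258,205),(315,310),(285,170)])])
E
```

```text
scene [[628.0, -23.0, 201.0], [528.0, 317.0, 12.0], [480.0, -298.0, 136.0], [508.0, -279.0, 148.0]]
side [[619.0, -7.0, 173.0], [540.0, 370.0, 82.0], [466.0, -229.0, 121.0]]
```

View pics/s_crop.png

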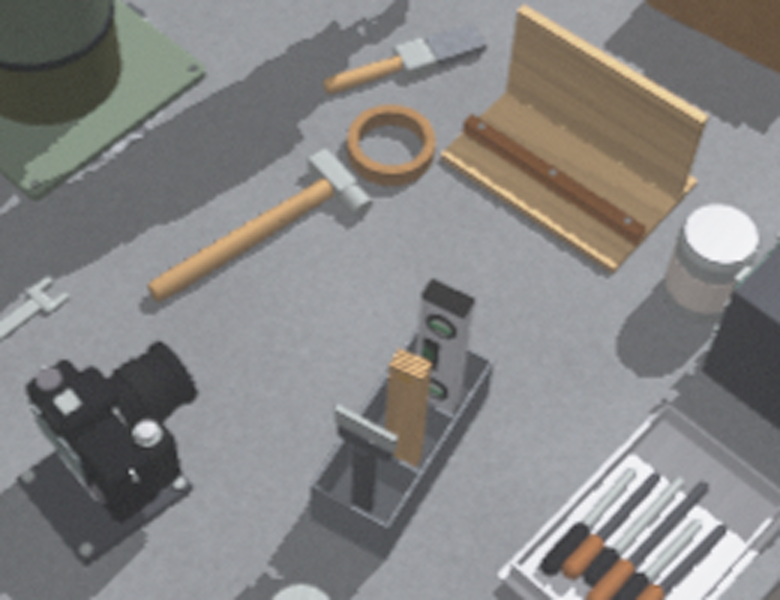

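View pics/d_crop.png

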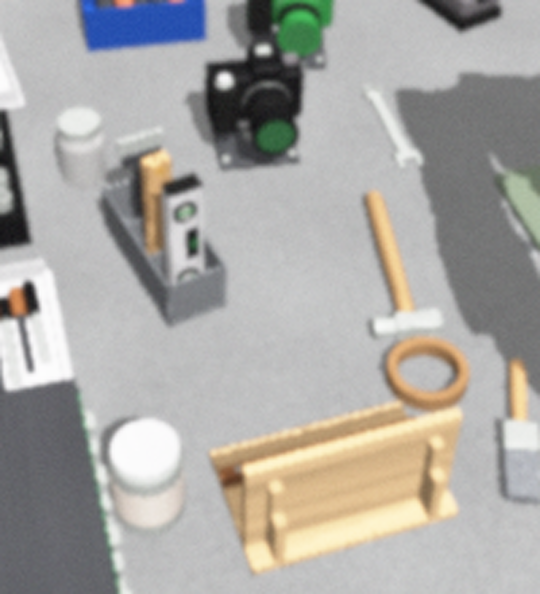

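Run:
```python
from h import *
for n in ("scene0","side0"):
    c=load(n);P=cloud(c);ok=c["depth"]>0
    def box(x,y,z): return ok&(P[...,0]>x[0])&(P[...,0]<x[1])&(P[...,1]>y[0])&(P[...,1]<y[1])&(P[...,2]>z[0])&(P[...,2]<z[1])
    print(n,"table z",np.median(P[box((550,700),(100,180),(-30,30))][:,2]) if box((550,700),(100,180),(-30,30)).any() else None)
    for nm,b in dict(edge=((400,720),(200,520),(141,153)),base=((400,720),(200,520),(8,16)),batten=((400,720),(200,520),(27,36)),
        level=((560,700),(-60,60),(195,215)),tote=((520,740),(-220,100),(70,79)),release=((420,560),(-380,-200),(145,153)),tins=((500,900),(100,400),(100,118))).items():
        m=box(*b);
        if m.sum()<4: print(nm,m.sum());continue
        q=P[m]; r=cv2.minAreaRect(q[:,:2].astype(np.float32)); print(nm,m.sum(),np.round(r[0],1),np.round(r[1],1),round(r[2],1),"mean",q.mean(0).round(1))
```

```text
scene0 table z -0.8967283593271986
edge 262 [522.8 359.5] [241.   20.7] 3.4 mean [528.7 358.4 145.6]
base 1385 [558.9 357.5] [316.8 299.7] 0.4 mean [531.5 295.7  11.7]
batten 392 [553.5 298.5] [314.2 139.2] 7.2 mean [531.2 299.6  31.1]
level 129 [620.9 -12. ] [47.3 26.3] 11.9 mean [621.1 -13.2 202.1]
tote 271 [635.6 -80.1] [ 86.  212.1] 13.1 mean [645.3 -95.9  73.7]
release 97 [ 456.6 -295. ] [104.8  53.5] 38.3 mean [ 465.6 -298.   149.3]
tins 722 [706.7 295.4] [ 83.1 422.3] 63.9 mean [718.1 286.1 108.7]
side0 table z 0.16592099724300624
edge 398 [524.7 362.8] [241.   16.6] 3.4 mean [527.5 363.8 146.6]
base 1212 [552.7 347.4] [323.9 286. ] 6.1 mean [539.6 325.1  12. ]
batten 253 [544.3 338.5] [331.6 155.2] 13.2 mean [552.8 328.   31.7]
level 85 [622.6  -8.3] [44.5 26.8] 17.2 mean [622.6  -6.8 202.6]
tote 184 [637.8 -74.5] [ 86.1 214.9] 12.9 mean [644.  -43.3  74.1]
release 36 [ 460.1 -276. ] [75.6 62.4] 41.8 mean [ 458.1 -278.   149.5]
tins 672 [641.3 338. ] [ 77.4 277.4] 63.9 mean [688.6 316.5 109.1]
```

Run:
```python
from h import *
from scipy.optimize import least_squares
c=load("scene0");s=load("side0")
def bright(c,x0,y0,x1,y1,th=150):
    g=c["pixels"][y0:y1,x0:x1].min(2); n,l,st,ce=cv2.connectedComponentsWithStats((g>th).astype(np.uint8))
    return [(st[i,4],(ce[i]+[x0,y0]).round(2)) for i in range(1,n) if st[i,4]>3]
bs=bright(c,180,225,240,290);bd=bright(s,262,145,302,190)
for cc,b in ((c,bs),(s,bd)):
    for a,p in b: print(a,p,plane(cc,p[0],p[1],150.).round(1))
# plane fits
for n,cc in (("scene",c),("side",s)):
    P=cloud(cc);ok=cc["depth"]>0
    psi=np.radians(3.4); ex=np.array([-np.sin(psi),np.cos(psi)]); ey=np.array([np.cos(psi),np.sin(psi)])
    d=P[...,:2]-[523.5,361]
    a=d@ex;b=d@ey
    for nm,(z0,z1,a0,a1) in dict(boardband=(60,138,-30,30),batten=(28,35,-110,-40),edge=(143,150,-30,30),base=(9,14,-140,20)).items():
        m=ok&(abs(b)<135)&(P[...,2]>z0)&(P[...,2]<z1)&(a>a0)&(a<a1)
        if m.sum()>10:
            print(n,nm,m.sum(),"a pct",np.percentile(a[m],[1,10,50,90,99]).round(1),"b",np.percentile(b[m],[0,1,99,100]).round(1))
            if nm=="boardband":
                f=cv2.fitLine(np.stack([b[m],a[m]],1).astype(np.float32),cv2.DIST_HUBER,0,.01,.01).ravel(); print("slope",np.degrees(np.arctan2(f[1],f[0])),f)
    d=P[...,:2]-[621.5,-10]
    m=ok&(abs(d)<45).all(-1)&(P[...,2]>80)&(P[...,2]<190)
    q=P[m]; print(n,"levelside",m.sum())
```

```text
158 [199.01 227.55] [ 403.8 -262.8  150. ]
55 [235.04 230.93] [ 483.2 -200.4  150. ]
5 [180.6 231.8] [ 377.9 -307.2  150. ]
39 [191.95 243.46] [ 428.4 -309.2  150. ]
134 [234.73 254.47] [ 536.4 -251.   150. ]
60 [182.05 257.18] [ 441.6 -354.9  150. ]
45 [218.93 253.18] [ 503.2 -278.   150. ]
5 [226.8 250. ] [ 511.1 -256.7  150. ]
243 [232.05 281.27] [ 589.1 -309.4  150. ]
8 [229.5 270.5] [ 561.5 -293.1  150. ]
168 [268.57 150.52] [ 505.4 -328.2  150. ]
15 [287. 148.] [ 431.3 -326.6  150. ]
30 [272.63 159.47] [ 504.2 -267.8  150. ]
34 [300.09 182.  ] [ 441.8 -112.9  150. ]
67 [264.82 184.96] [ 567.9 -128.4  150. ]
7 [273.   188.29] [ 544.2 -103.5  150. ]
scene boardband 1103 a pct [-12.2  -9.8  -6.8  -3.5  -0.2] b [-122.5 -117.8  118.3  120.8]
slope -0.05382695 [ 9.9999958e-01 -9.3945744e-04  2.9471521e+00 -6.8371768e+00]
scene batten 234 a pct [-91.2 -88.9 -81.4 -74.5 -72.4] b [-122.1 -119.   115.9  117.9]
scene edge 194 a pct [-10.   -8.4  -2.5   2.5   5.3] b [-121.3 -119.3  116.1  119.7]
scene base 956 a pct [-128.7 -120.7  -55.   -13.3   -3.6] b [-123.3 -118.6  117.4  119.9]
scene levelside 337
side boardband 1264 a pct [ 3.4  5.1  6.9 15.8 27. ] b [-118.5 -115.9  120.5  121.4]
slope -0.22664137 [ 9.9999219e-01 -3.9556287e-03  5.4001245e+00  6.8819404e+00]
side batten 103 a pct [-86.7 -85.1 -82.5 -73.3 -68.8] b [-116.9 -116.3  119.4  120.3]
side edge 338 a pct [-5.6 -3.6  2.2  7.6  9.5] b [-119.2 -116.5  119.1  121.8]
side base 633 a pct [-125.2 -120.2 -101.5   15.7   19.2] b [-128.6 -117.   120.7  121.2]
side levelside 345
```

```bash
cat >> h.py <<'E'
def go(pos,jaw=None,obs=None):
    """shift in cm along tool axes and yaw to reach pos with jaw axis along world angle jaw (deg)"""
    from rig import arm
    o=obs or arm.get_obs(); Rm=R.from_rotvec(o["eef_rot"]).as_matrix()
    sh=Rm.T@(np.asarray(pos,float)-o["tool_pos"])/10
    print("t",round(o["time"],2),"pos",o["tool_pos"].round(1),"x",Rm[:,0].round(3),"y",Rm[:,1].round(3),"z",Rm[:,2].round(3),"F",o["force"].round(1),"w",round(o["width"],1),"q",o["joints"].round(2))
    cur=np.degrees(np.arctan2(Rm[1,2],Rm[0,2])); out=None
    if jaw is not None:
        d=(jaw-cur+90)%180-90; out=-np.radians(d)  # tool x down -> turn is opposite
    print("shift cm",sh.round(2),"yaw",out, "jaw now",round(cur,1))
E
python3 - <<'E'
from h import *
go([621.7,-10.2,330],104)
go([528,300,330],93.4)
from rig import cams
E
```

```text
t 0.15 pos [190.  542.5 230.9] x [-0.    -0.001 -1.   ] y [-0.944  0.33  -0.   ] z [ 0.33   0.944 -0.001] F [ 0.5 -0.1  0. ] w 85.3 q [-1.28  0.71 -0.03  1.48  0.02  0.95 -0.08]
shift cm [ -9.87 -59.01 -37.91] yaw -0.5811352013814137 jaw now 70.7
t 0.15 pos [190.  542.5 230.9] x [-0.    -0.001 -1.   ] y [-0.944  0.33  -0.   ] z [ 0.33   0.944 -0.001] F [ 0.5 -0.1  0. ] w 85.3 q [-1.28  0.71 -0.03  1.48  0.02  0.95 -0.08]
shift cm [ -9.89 -39.92 -11.73] yaw -0.3961303006700149 jaw now 70.7
```

Call:
play_rows([
  [-4, 0, 0],
  [-8, 0, 0],
  [-10, -2, -1.5],
  [-10, -5, -3.5],
  [-10, -59, -37.9],
  [-10, -59, -37.9],
  [-10, -59, -37.9],
  [-10, -59, -37.9],
  [-10, -59, -37.9],
  [-10, -59, -37.9],
  [-10, -59, -37.9],
  [-10, -59, -37.9],
  [-10, -59, -37.9],
  [-10, -59, -37.9],
  [-10, -59, -37.9],
  [-10, -59, -37.9],
  [-10, -59, -37.9],
  [-10, -59, -37.9],
  [-10, -59, -37.9],
  [-10, -59, -37.9],
], yaw=[0, 0, 0, -0.1, -0.58, -0.58, -0.58, -0.58, -0.58, -0.58, -0.58, -0.58, -0.58, -0.58, -0.58, -0.58, -0.58, -0.58, -0.58, -0.58], fingers=[0, 0, 0, 0, 0, 0, 0, 0, 0, 0, 0, 0, 0, 0, 0, 0, 0, 0, 0, 0])

```text
time: 1.82
tool_pos: [623.2, -15.2, 330.3]
eef_rot: [-1.384, 1.089, 1.383]
force: [-0.1, -0.5, 0.5]
width: 85.4
```

Run:
```python
from h import *
go([621.7,-10.2,330],104)
grab("wrist","wrist1")
```

```text
t 1.82 pos [623.2 -15.2 330.3] x [-0.001 -0.002 -1.   ] y [-0.972 -0.237  0.001] z [-0.237  0.972 -0.002] F [-0.1 -0.5  0.5] w 85.4 q [ 0.04  0.71 -0.16  1.09  0.11  1.35  1.7 ]
shift cm [0.03 0.03 0.52] yaw -0.005554176642845858 jaw now 103.7
```

View pics/wrist1.png

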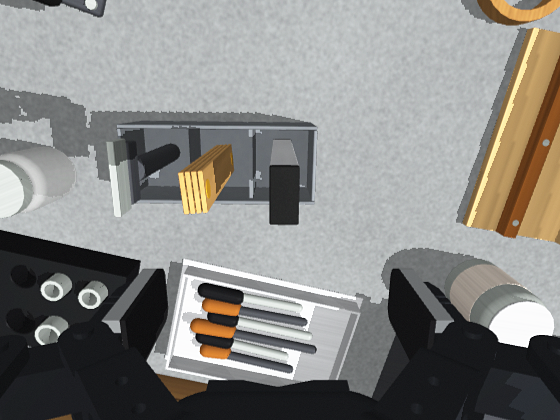

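Run:
```python
from h import *
c=load("wrist1");P=cloud(c);ok=c["depth"]>0
m=ok&(abs(P[...,0]-622)<60)&(abs(P[...,1]+10)<35)&(P[...,2]>196)
q=P[m];r=cv2.minAreaRect(q[:,:2].astype(np.float32));print(m.sum(),r,q.mean(0))
m=ok&(abs(P[...,0]-622)<80)&(P[...,1]<-35)&(P[...,1]>-90)&(P[...,2]>170)
q=P[m];print("rule",q.min(0),q.max(0),cv2.minAreaRect(q[:,:2].astype(np.float32)))
crop(c,220,110,340,250,4,"pics/w1c.png")
# tote rim in wrist view
m=ok&(P[...,2]>70)&(P[...,2]<79)&(abs(P[...,0]-636)<80)&(abs(P[...,1]+77)<140)
print("tote",cv2.minAreaRect(P[m][:,:2].astype(np.float32)))
m=ok&(P[...,2]>140)&(P[...,2]<152)&(P[...,1]>250)
print("edge", P[m].mean(0) if m.any() else 0)
```

```text
17660 ((618.94873046875, -7.051429748535156), (45.018409729003906, 71.3265151977539), 13.97265625) [608.04811501  -6.18081808 386.30619099]
rule [607.1013544  -89.99168897 170.03440759] [657.11666544 -35.00377826 423.41324673] ((631.2517700195312, -60.2252082824707), (34.112857818603516, 62.86469268798828), 18.455957412719727)
tote ((635.8323974609375, -79.26043701171875), (85.33514404296875, 210.05625915527344), 12.990777969360352)
edge [816.46444132 267.48080613 151.50166743]
```

View pics/w1c.png

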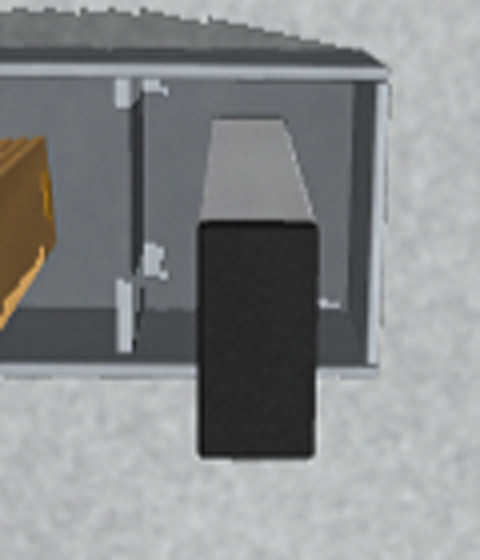

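Run:
```python
from h import *
c=load("wrist1")
u=np.array([269.5,299.2,298.7,269.5]);v=np.array([165.4,165.4,224.4,224.4])
p=plane(c,u,v,205.);print(p.round(1),p.mean(0))
print(cv2.minAreaRect(p[:,:2].astype(np.float32)))
P=cloud(c)
m=(c["depth"]>0)&(abs(P[...,0]-622)<45)&(abs(P[...,1]+10)<35)&(P[...,2]>196)&(P[...,2]<215);q=P[m];print(m.sum(),q.mean(0),cv2.minAreaRect(q[:,:2].astype(np.float32)))
go([621.5,-9.5,180],103.5)
```

```text
[[600.3 -27.6 205. ]
 [595.2  -6.8 205. ]
 [638.7   4.  205. ]
 [643.9 -17.3 205. ]] [619.53212998 -11.93213427 205.        ]
((619.5296020507812, -11.931039810180664), (44.82390594482422, 22.00373649597168), 13.61882209777832)
1808 [619.21283561 -12.41813093 203.64967601] ((620.142822265625, -12.014398574829102), (45.09309768676758, 22.227535247802734), 13.309673309326172)
t 1.87 pos [623.8 -16.3 329.8] x [-0.001 -0.003 -1.   ] y [-0.972 -0.235  0.002] z [-0.235  0.972 -0.002] F [ 1.3 -3.8 -0.2] w 85.4 q [ 0.04  0.72 -0.16  1.09  0.11  1.35  1.7 ]
shift cm [14.98  0.04  0.75] yaw 0.0016908751512735225 jaw now 103.6
```

Call:
play_rows([
  [0, 0, 0],
  [0, 0, 0],
  [0, 0, 0],
], yaw=[0, 0, 0], fingers=[0.42, 0.42, 0.42])

```text
time: 2.12
tool_pos: [621.2, -9.0, 331.5]
eef_rot: [-1.387, 1.083, 1.387]
force: [-0.5, -0.1, 1.3]
width: 51.5
```

Run:
```python
from h import *
go([620.5,-11,182],103.5)
```

```text
t 2.12 pos [621.2  -9.  331.5] x [-0.  0. -1.] y [-0.97  -0.242  0.   ] z [-0.242  0.97   0.   ] F [-0.5 -0.1  1.3] w 51.5 q [ 0.03  0.71 -0.17  1.1   0.11  1.34  1.7 ]
shift cm [14.95  0.12 -0.18] yaw 0.008760669771009127 jaw now 104.0
```

Call:
play_rows([
  [3, 0.1, -0.2],
  [6, 0.1, -0.2],
  [9, 0.1, -0.2],
  [12, 0.1, -0.2],
  [14.5, 0.1, -0.2],
  [16.6, 0.1, -0.2],
  [16.6, 0.1, -0.2],
  [16.6, 0.1, -0.2],
  [16.6, 0.1, -0.2],
  [16.6, 0.1, -0.2],
  [16.6, 0.1, -0.2],
  [16.6, 0.1, -0.2],
  [16.6, 0.1, -0.2],
], yaw=[0, 0, 0, 0, 0, 0, 0, 0, 0, 0, 0, 0, 0], fingers=[0.42, 0.42, 0.42, 0.42, 0.42, 0.42, 0.42, 0.6, 0.7, 0.8, 0.8, 0.8, 0.8])

```text
time: 3.2
tool_pos: [621.8, -11.7, 167.2]
eef_rot: [-1.387, 1.082, 1.384]
force: [-0.6, 1.6, 8.0]
width: 21.3
```

Run:
```python
from h import *
go([620.5,-11,182],103.5)
grab("wrist","wrist2")
```

```text
t 3.2 pos [621.8 -11.7 167.2] x [ 0.003  0.    -1.   ] y [-0.971 -0.241 -0.003] z [-0.241  0.971 -0.   ] F [-0.6  1.6  8. ] w 21.3 q [ 0.04  0.85 -0.16  1.38  0.15  0.91  1.66]
shift cm [-1.48  0.1   0.1 ] yaw 0.007791747734639917 jaw now 103.9
```

View pics/wrist2.png

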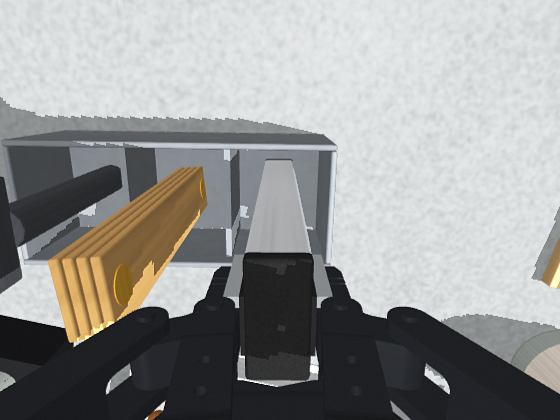

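Call:
play_rows([
  [-1, 0, 0],
  [-3, 0, 0],
  [-6, 0, 0],
  [-9, 0, 0],
  [-12, 0, 0],
  [-13, 0, 0],
  [-13, 0, 0],
  [-13, 0, 0],
], yaw=[0, 0, 0, 0, 0, 0, 0, 0], fingers=[0.8, 0.8, 0.8, 0.8, 0.8, 0.8, 0.8, 0.8])

```text
time: 3.92
tool_pos: [621.0, -12.2, 295.8]
eef_rot: [-1.387, 1.084, 1.385]
force: [-0.2, 0.0, -2.3]
width: 21.4
```

Run:
```python
from h import *
go([526.7,307.1,280],93.4)
go([526.7,307.1,193],93.4)
```

```text
t 3.92 pos [621.  -12.2 295.8] x [ 0.001 -0.    -1.   ] y [-0.971 -0.241 -0.001] z [-0.241  0.971 -0.   ] F [-0.2  0.  -2.3] w 21.4 q [ 0.04  0.73 -0.17  1.18  0.12  1.24  1.69]
shift cm [ 1.57  1.46 33.26] yaw 0.1838869649363736 jaw now 103.9
t 3.92 pos [621.  -12.2 295.8] x [ 0.001 -0.    -1.   ] y [-0.971 -0.241 -0.001] z [-0.241  0.971 -0.   ] F [-0.2  0.  -2.3] w 21.4 q [ 0.04  0.73 -0.17  1.18  0.12  1.24  1.69]
shift cm [10.27  1.47 33.26] yaw 0.1838869649363736 jaw now 103.9
```

Call:
play_rows([
  [0, 0.1, 2.5],
  [0, 0.2, 5.5],
  [0, 0.4, 8.5],
  [0, 0.5, 11.5],
  [0, 0.6, 14.5],
  [0, 0.8, 17.5],
  [0, 0.9, 20.5],
  [0, 1, 23.5],
  [0, 1.2, 26.5],
  [0, 1.3, 29],
  [0, 1.4, 31],
  [0, 1.5, 32.5],
  [0, 1.5, 33.3],
  [0, 1.5, 33.3],
  [0, 1.5, 33.3],
  [0, 1.5, 33.3],
  [0, 1.5, 33.3],
], yaw=[0, 0, 0.03, 0.05, 0.07, 0.09, 0.11, 0.13, 0.15, 0.16, 0.17, 0.184, 0.184, 0.184, 0.184, 0.184, 0.184], fingers=[0.8, 0.8, 0.8, 0.8, 0.8, 0.8, 0.8, 0.8, 0.8, 0.8, 0.8, 0.8, 0.8, 0.8, 0.8, 0.8, 0.8])

```text
time: 5.33
tool_pos: [526.9, 306.2, 295.2]
eef_rot: [-1.252, 1.182, 1.251]
force: [-0.3, -0.6, -1.8]
width: 21.3
```

Run:
```python
from h import *
go([526.7,307.1,193],93.4)
for n in ("scene","side","wrist"):
    c=grab(n,n+"3")
s=load("side3");cr=s["pixels"][200:400,210:410,::-1];d=load("scene3")["pixels"][60:260,300:500,::-1]
cv2.imwrite("pics/c3.png",cv2.resize(np.hstack([d,cr]),(800,400),interpolation=cv2.INTER_CUBIC))
```

```text
t 5.33 pos [526.9 306.2 295.2] x [ 0.    -0.001 -1.   ] y [-0.998 -0.058  0.   ] z [-0.058  0.998 -0.001] F [-0.3 -0.6 -1.8] w 21.3 q [-0.54  0.71 -0.09  1.23  0.06  1.21  1.  ]
shift cm [1.022e+01 1.000e-02 1.000e-01] yaw -0.0014107740174084755 jaw now 93.3
```

View pics/c3.png

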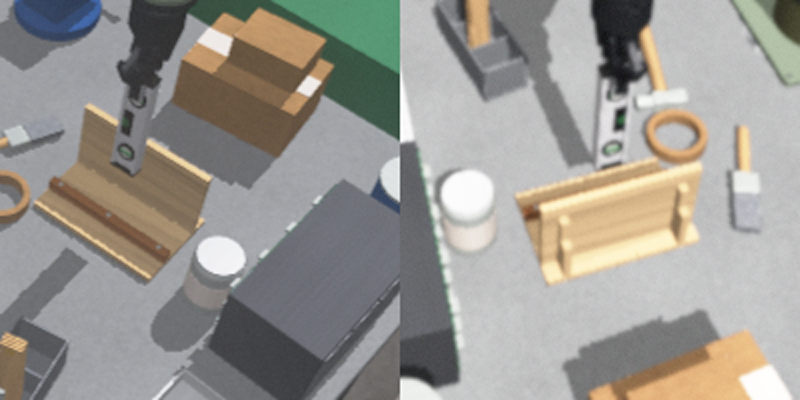

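View pics/wrist3.png

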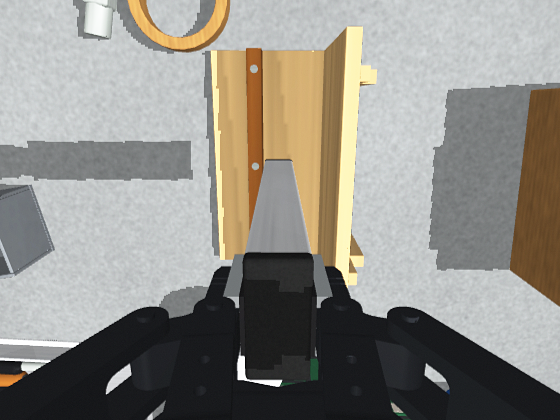

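Run:
```python
from h import *
c=load("wrist3"); crop(c,190,20,390,180,4,"pics/w3c.png")
im=c["pixels"].astype(int)
for r in (70,110,150):
    row=im[r]; rb=row[:,0]-row[:,2]
    print(r,[(u,tuple(row[u])) for u in range(244,268,2)])
```

```text
70 [(244, (np.int64(194), np.int64(160), np.int64(105))), (246, (np.int64(138), np.int64(90), np.int64(47))), (248, (np.int64(159), np.int64(92), np.int64(37))), (250, (np.int64(175), np.int64(145), np.int64(114))), (252, (np.int64(180), np.int64(190), np.int64(185))), (254, (np.int64(181), np.int64(188), np.int64(184))), (256, (np.int64(181), np.int64(190), np.int64(187))), (258, (np.int64(155), np.int64(84), np.int64(29))), (260, (np.int64(146), np.int64(86), np.int64(36))), (262, (np.int64(117), np.int64(82), np.int64(47))), (264, (np.int64(208), np.int64(170), np.int64(112))), (266, (np.int64(200), np.int64(164), np.int64(108)))]
110 [(244, (np.int64(197), np.int64(163), np.int64(106))), (246, (np.int64(189), np.int64(154), np.int64(100))), (248, (np.int64(158), np.int64(90), np.int64(38))), (250, (np.int64(162), np.int64(95), np.int64(39))), (252, (np.int64(164), np.int64(96), np.int64(38))), (254, (np.int64(163), np.int64(95), np.int64(40))), (256, (np.int64(157), np.int64(90), np.int64(39))), (258, (np.int64(152), np.int64(91), np.int64(37))), (260, (np.int64(146), np.int64(88), np.int64(36))), (262, (np.int64(83), np.int64(55), np.int64(30))), (264, (np.int64(213), np.int64(177), np.int64(114))), (266, (np.int64(206), np.int64(169), np.int64(111)))]
150 [(244, (np.int64(203), np.int64(166), np.int64(109))), (246, (np.int64(196), np.int64(162), np.int64(106))), (248, (np.int64(157), np.int64(87), np.int64(33))), (250, (np.int64(157), np.int64(90), np.int64(38))), (252, (np.int64(162), np.int64(96), np.int64(40))), (254, (np.int64(158), np.int64(92), np.int64(40))), (256, (np.int64(154), np.int64(89), np.int64(38))), (258, (np.int64(150), np.int64(86), np.int64(36))), (260, (np.int64(147), np.int64(85), np.int64(37))), (262, (np.int64(88), np.int64(51), np.int64(24))), (264, (np.int64(220), np.int64(183), np.int64(120))), (266, (np.int64(211), np.int64(174), np.int64(115)))]
```

View pics/w3c.png

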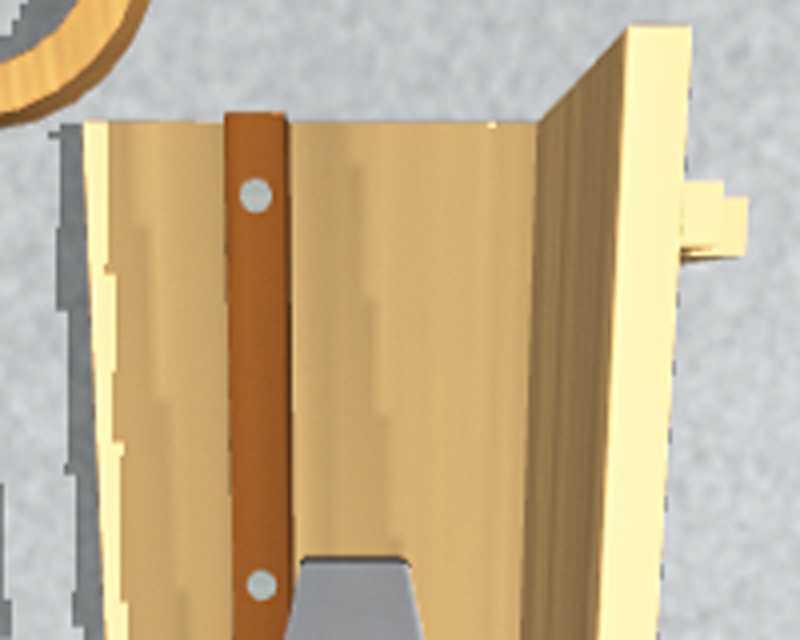

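Run:
```python
from h import *
c=load("wrist3")
def q(u,v,z): return plane(c,np.array(u,float),np.array(v,float),float(z))[:, :2]
E=q([346.3,343.3,340.5],[27,104,180],147);B=q([262.0,262.3,263.0],[50,110,155],32);b2=q([262.8,263.3,263.8],[50,110,155],12)
S=q([254,255.5],[68.8,166],32); L=q([265,292.5],[160,160],0+295-162)
for n,p in (("E",E),("B",B),("b2",b2),("S",S),("Lfoot",L)): 
    d=p[-1]-p[0];print(n,p.round(1).tolist(),"ang",np.degrees(np.arctan2(d[1],d[0])).round(2))
ex=np.array([-np.sin(np.radians(3.4)),np.cos(np.radians(3.4))])
for n,p in (("E",E),("B",B),("b2",b2),("L",L)): print(n,((p-[523.5,361])@ex).round(1))
ey=np.array([ex[1],-ex[0]]);print("S b",(S-[523.5,361])@ey)
```

```text
E [[404.2, 347.7], [456.7, 351.1], [514.6, 355.0]] ang 3.77
B [[409.5, 283.5], [467.9, 286.4], [515.0, 289.3]] ang 3.16
b2 [[407.2, 283.4], [468.4, 286.8], [517.8, 289.6]] ang 3.2
S [[427.7, 276.2], [527.4, 281.7]] ang 3.18
Lfoot [[504.3, 294.3], [503.0, 316.7]] ang 93.24
E [-6.2 -5.9 -5.5]
B [-70.6 -71.1 -71. ]
b2 [-70.5 -70.8 -70.9]
L [-65.5 -43. ]
S b [-100.62598124   -0.7647944 ]
```

Call:
play_rows([
  [2, 0, 0],
  [4.5, 0, 0],
  [7, 0, 0],
  [9, 0, 0],
  [10.5, 0, 0],
  [11.4, 0, 0],
  [11.7, 0, 0],
  [11.7, 0, 0],
  [11.7, 0, 0],
  [11.7, 0, 0],
], yaw=[0, 0, 0, 0, 0, 0, 0, 0, 0, 0], fingers=[0.8, 0.8, 0.8, 0.8, 0.8, 0.8, 0.8, 0.8, 0.8, 0.8])

```text
time: 6.32
tool_pos: [526.7, 307.6, 179.3]
eef_rot: [-1.253, 1.179, 1.252]
force: [0.2, -0.6, -0.9]
width: 21.4
```

Run:
```python
from h import *
go([526.7,307.1,174],93.4)
c=grab("wrist","wrist4"); crop(c,200,20,380,180,4,"pics/w4c.png")
```

```text
t 6.32 pos [526.7 307.6 179.3] x [ 0.001  0.001 -1.   ] y [-0.998 -0.059 -0.001] z [-0.059  0.998  0.001] F [ 0.2 -0.6 -0.9] w 21.4 q [-0.54  0.82 -0.09  1.42  0.08  0.91  0.98]
shift cm [ 0.53  0.01 -0.05] yaw -0.00020994562547904482 jaw now 93.4
```

View pics/w4c.png

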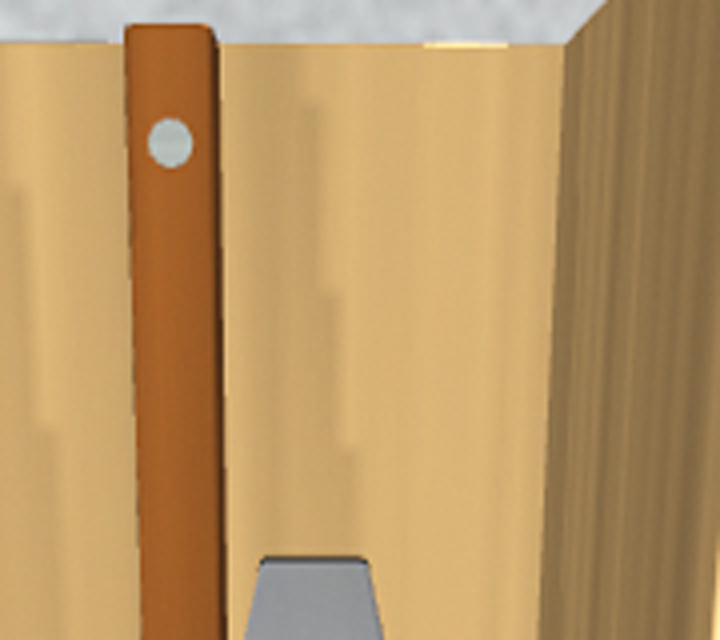

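Call:
play_rows([
  [0.2, 0, -0.1],
  [0.35, 0, -0.2],
  [0.35, 0, -0.3],
  [0.35, 0, -0.4],
  [0.35, 0, -0.5],
  [0.35, 0, -0.6],
  [0.35, 0, -0.65],
  [0.35, 0, -0.65],
  [0.35, 0, -0.65],
], yaw=[0, 0, 0, 0, 0, 0, 0, 0, 0], fingers=[0.8, 0.8, 0.8, 0.8, 0.8, 0.8, 0.8, 0.8, 0.8])

```text
time: 7.12
tool_pos: [527.0, 301.3, 175.2]
eef_rot: [-1.252, 1.179, 1.253]
force: [-0.4, 2.6, 5.8]
width: 21.3
```

Run:
```python
from h import *
go([526.7,307.1,174],93.4)
c=grab("wrist","wrist5"); crop(c,200,20,380,180,4,"pics/w5c.png")
```

```text
t 7.12 pos [527.  301.3 175.2] x [ 0.001  0.001 -1.   ] y [-0.998 -0.059 -0.001] z [-0.059  0.998  0.001] F [-0.4  2.6  5.8] w 21.3 q [-0.53  0.82 -0.09  1.43  0.08  0.89  0.99]
shift cm [ 0.12 -0.01  0.58] yaw -7.35852717079925e-05 jaw now 93.4
```

View pics/w5c.png

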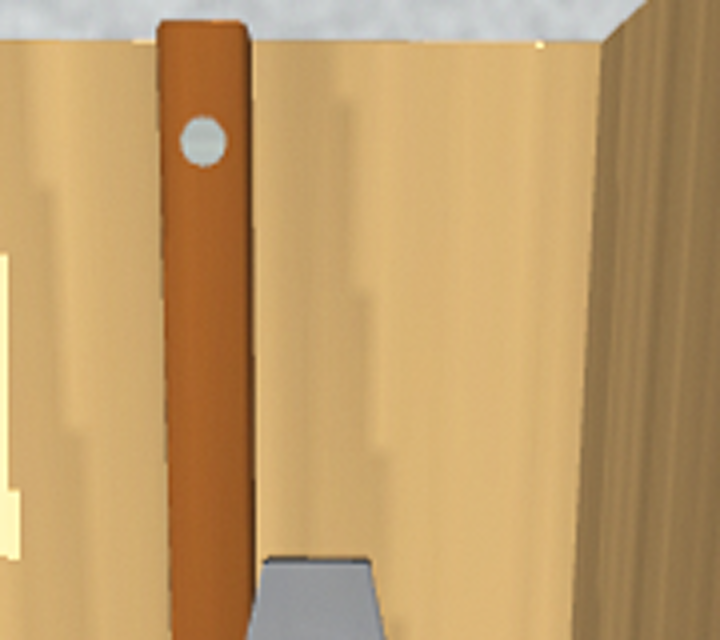

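Call:
play_rows([
  [-0.1, 0, -0.1],
  [-0.1, 0, -0.2],
  [-0.1, 0, -0.3],
  [-0.1, 0, -0.3],
  [-0.1, 0, -0.3],
], yaw=[0, 0, 0, 0, 0], fingers=[0.8, 0.8, 0.8, 0.8, 0.8])

```text
time: 7.58
tool_pos: [526.7, 299.1, 175.8]
eef_rot: [-1.251, 1.179, 1.254]
force: [-0.1, 7.5, -0.1]
width: 21.7
```

Run:
```python
from h import *
go([526.7,307.1,174],93.4)
c=grab("wrist","wrist6"); crop(c,200,20,380,180,4,"pics/w6c.png")
```

```text
t 7.58 pos [526.7 299.1 175.8] x [ 0.     0.002 -1.   ] y [-0.998 -0.06  -0.   ] z [-0.06   0.998  0.002] F [-0.1  7.5 -0.1] w 21.7 q [-0.53  0.82 -0.09  1.44  0.08  0.89  0.99]
shift cm [ 0.19 -0.05  0.8 ] yaw 0.00036880731272110327 jaw now 93.4
```

View pics/w6c.png

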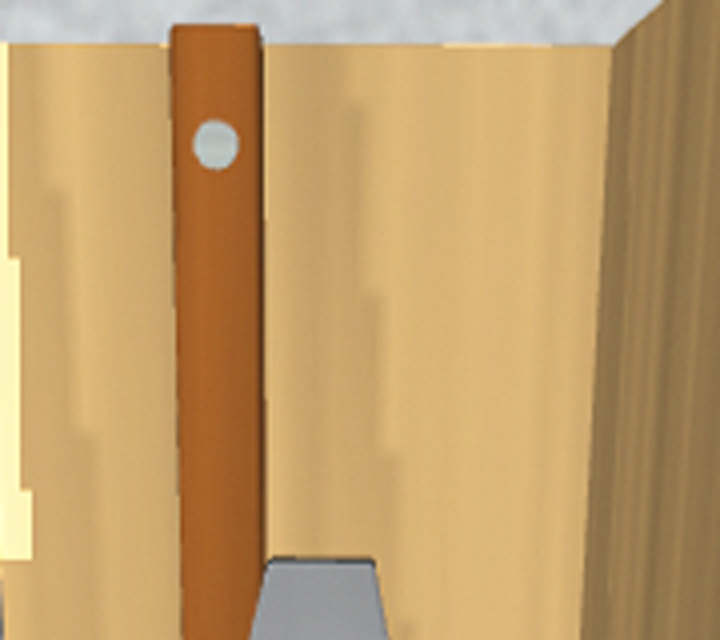

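Call:
play_rows([
  [0.15, 0, 0.05],
  [0.15, 0, 0.05],
  [0.15, 0, 0.1],
  [0.15, 0, 0.1],
  [0.15, 0, 0.1],
  [0.15, 0, 0.1],
  [0.15, 0, 0.1],
], yaw=[0, 0, 0, 0, 0, 0, 0], fingers=[0.8, 0.72, 0.68, 0.62, 0.56, 0.52, 0.52])

```text
time: 8.22
tool_pos: [526.9, 298.7, 174.2]
eef_rot: [-1.253, 1.181, 1.253]
force: [-0.2, -0.2, -0.1]
width: 41.1
```

Run:
```python
from h import *
go([526.7,307.1,174],93.4)
c=grab("wrist","wrist7")
```

```text
t 8.22 pos [526.9 298.7 174.2] x [-0. -0. -1.] y [-0.998 -0.059  0.   ] z [-0.059  0.998 -0.   ] F [-0.2 -0.2 -0.1] w 41.1 q [-0.53  0.82 -0.09  1.44  0.08  0.89  0.99]
shift cm [ 0.02 -0.03  0.84] yaw -0.00029916933808417546 jaw now 93.4
```

View pics/wrist7.png

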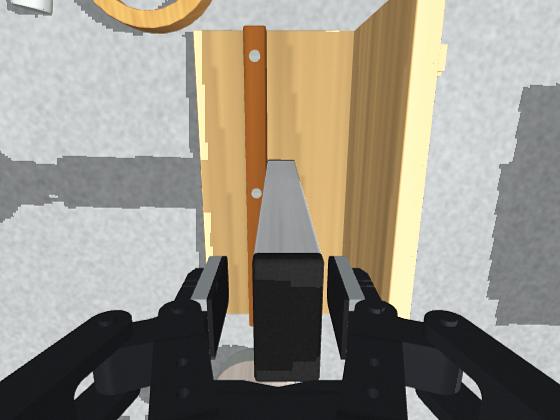

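Call:
play_rows([
  [0, 0, 0.4],
  [0, 0, 0.8],
  [0, 0, 1.1],
  [0, 0, 1.3],
  [0, 0, 1.5],
  [0, 0, 1.7],
  [0, 0, 1.9],
  [0, 0, 2.1],
  [0, 0, 2.3],
  [0, 0, 2.5],
  [0, 0, 2.7],
  [0, 0, 2.9],
  [0, 0, 3.1],
  [0, 0, 3.3],
  [0, 0, 3.5],
  [0, 0, 3.7],
  [0, 0, 3.9],
  [0, 0, 4.1],
  [0, 0, 4.3],
  [0, 0, 4.3],
], yaw=[0, 0, 0, 0, 0, 0, 0, 0, 0, 0, 0, 0, 0, 0, 0, 0, 0, 0, 0, 0], fingers=[0.52, 0.52, 0.52, 0.52, 0.52, 0.52, 0.52, 0.52, 0.52, 0.52, 0.52, 0.52, 0.52, 0.52, 0.52, 0.52, 0.52, 0.52, 0.52, 0.52])

```text
time: 9.93
tool_pos: [524.2, 342.3, 174.2]
eef_rot: [-1.253, 1.18, 1.253]
force: [-0.3, 0.5, -0.0]
width: 40.9
```

Run:
```python
from h import *
go([526.7,307.1,174],93.4)
c=grab("wrist","wrist8")
s=grab("scene","scene8");crop(s,310,80,430,200,5,"pics/s8.png")
```

```text
t 9.93 pos [524.2 342.3 174.2] x [-0.  0. -1.] y [-0.998 -0.06   0.   ] z [-0.06   0.998  0.   ] F [-0.3  0.5 -0. ] w 40.9 q [-0.59  0.85 -0.08  1.35  0.07  0.94  0.94]
shift cm [ 0.02 -0.04 -3.53] yaw 0.0002824645184622795 jaw now 93.4
```

View pics/wrist8.png

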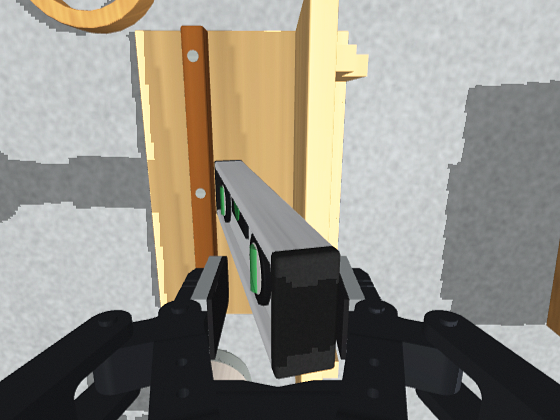

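View pics/s8.png

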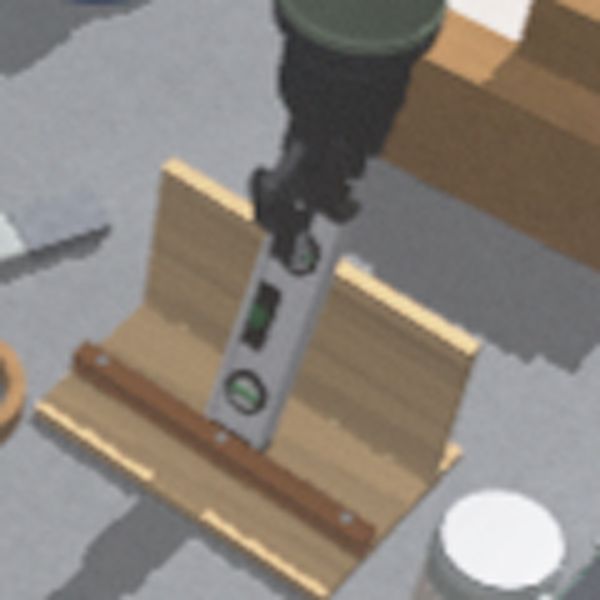

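Call:
play_rows([
  [0, 0, 0.2],
  [0, 0, 0.4],
  [0, 0, 0.6],
  [0, 0, 0.8],
  [0, 0, 1.0],
  [0, 0, 1.2],
  [0, 0, 1.4],
  [0, 0, 1.6],
  [0, 0, 1.7],
  [0, 0, 1.7],
], yaw=[0, 0, 0, 0, 0, 0, 0, 0, 0, 0], fingers=[0.52, 0.52, 0.52, 0.52, 0.52, 0.52, 0.52, 0.52, 0.52, 0.52])

```text
time: 10.87
tool_pos: [523.2, 359.0, 174.2]
eef_rot: [-1.253, 1.181, 1.253]
force: [-0.3, -0.4, 0.3]
width: 41.1
```

Run:
```python
from h import *
go([526.7,307.1,174],93.4)
c=grab("wrist","wrist9")
```

```text
t 10.87 pos [523.2 359.  174.2] x [-0. -0. -1.] y [-0.998 -0.059  0.   ] z [-0.059  0.998 -0.   ] F [-0.3 -0.4  0.3] w 41.1 q [-0.62  0.87 -0.08  1.32  0.07  0.96  0.92]
shift cm [ 0.02 -0.04 -5.21] yaw 7.490789389748977e-05 jaw now 93.4
```

View pics/wrist9.png

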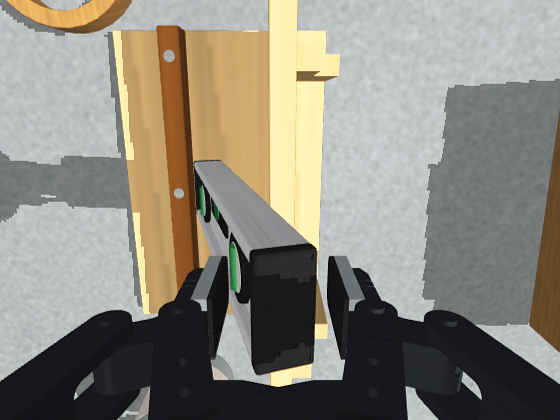

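Call:
play_rows([
  [0, 0, 0],
  [0, 0, 0],
  [0, 0, 0],
  [-1, 0, 0],
  [-3, 0, 0],
  [-5, 0, 0],
  [-8, 0, 0],
  [-11, 0, 0],
  [-14, 0, 0],
  [-14, 0, 0],
], yaw=[0, 0, 0, 0, 0, 0, 0, 0, 0, 0], fingers=[0.4, 0.3, 0.3, 0.3, 0.3, 0.3, 0.3, 0.3, 0.3, 0.3])

```text
time: 11.75
tool_pos: [524.3, 359.5, 320.7]
eef_rot: [-1.252, 1.173, 1.25]
force: [-0.5, 0.3, -0.7]
width: 59.8
```

Run:
```python
from h import *
go([504,-272,250],None)
c=grab("wrist","wrist10")
s=grab("scene","scene10");crop(s,310,80,430,200,5,"pics/s10.png")
```

```text
t 11.75 pos [524.3 359.5 320.7] x [ 0.006  0.005 -1.   ] y [-0.998 -0.059 -0.007] z [-0.059  0.998  0.004] F [-0.5  0.3 -0.7] w 59.8 q [-0.62  0.74 -0.08  1.07  0.05  1.33  0.94]
shift cm [  6.75   5.79 -62.95] yaw None jaw now 93.4
```

View pics/wrist10.png

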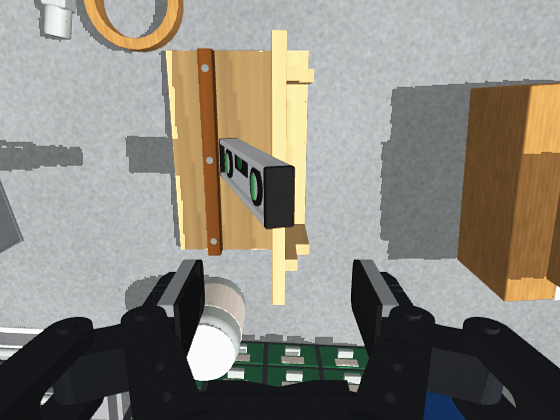

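View pics/s10.png

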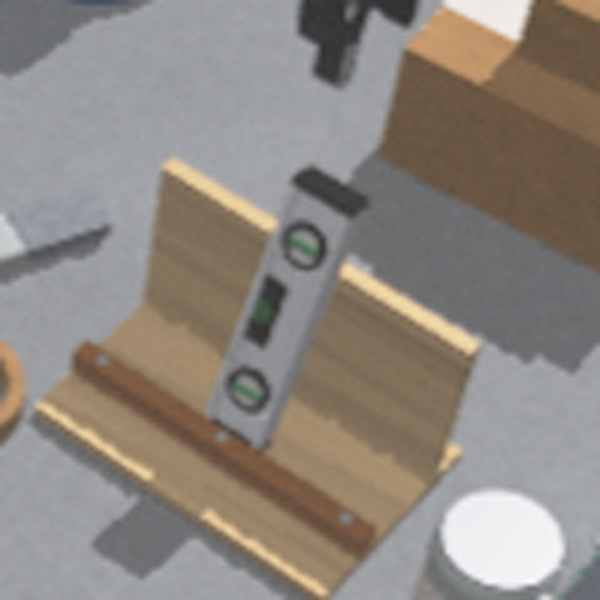

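Run:
```python
from h import *
ex=np.array([-np.sin(np.radians(3.4)),np.cos(np.radians(3.4))]);ey=np.array([ex[1],-ex[0]])
c=load("wrist10"); crop(c,190,30,320,250,3,"pics/w10c.png")
c=load("scene10");P=cloud(c);d=P[...,:2]-[523.5,361];a=d@ex;b=d@ey;z=P[...,2]
m=(c["depth"]>0)&(abs(b)<16)&(a<40)&(a>a.min())&(z>45)&(z<195)&(a<-6-8+ (z-60)*.4)
A=a[m];Z=z[m];B=b[m]
for i in range(4):
    k=np.polyfit(Z,A,1);r=A-np.polyval(k,Z);g=abs(r)<4;A,Z,B=A[g],Z[g],B[g]
print(len(A),"tilt deg",np.degrees(np.arctan(k[0])),"a at z=18.6",np.polyval(k,18.6),"scene batten inner est -71.8")
m2=(c["depth"]>0)&(abs(b)<40)&(z>160)&(z<215)&(a<40)&(a>-30)
print("b range top",np.percentile(b[m2],[1,50,99]))
```

```text
3 tilt deg 82.58008086820757 a at z=18.6 -1226.8905284918478 scene batten inner est -71.8
b range top [-24.93615909   0.18713436  22.0956917 ]
```

View pics/w10c.png

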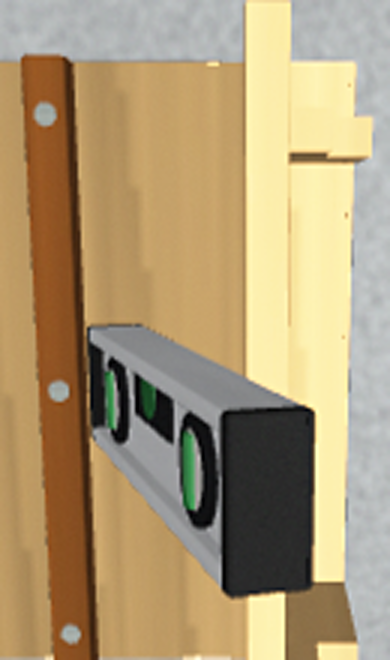

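Run:
```python
from h import *
ex=np.array([-np.sin(np.radians(3.4)),np.cos(np.radians(3.4))])
c=load("wrist10");crop(c,200,115,240,195,9,"pics/w10d.png")
s=load("scene10");P=cloud(s);d=P[...,:2]-[523.5,361];a=d@ex;b=d@np.array([ex[1],-ex[0]]);z=P[...,2]
m=(s["depth"]>0)&(abs(b)<17)&(z>40)&(z<195)&(a<25)&(a>-90)
A=a[m];Z=z[m];k=[.31,-75]
for i in range(6):
    r=A-np.polyval(k,Z);g=abs(r-np.median(r))<5;k=np.polyfit(Z[g],A[g],1)
print(m.sum(),g.sum(),np.degrees(np.arctan(k[0])),np.polyval(k,18.6))
```

```text
438 331 18.144394561485196 -67.53024878639357
```

View pics/w10d.png

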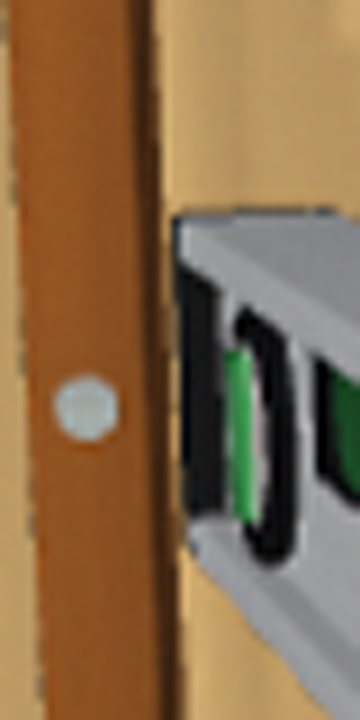

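Call:
play_rows([
  [0, 0, -0.2],
  [0, 0, -0.2],
  [3, 0, -0.2],
  [6, 0, -0.2],
  [9, 0, -0.2],
  [11, 0, -0.2],
  [12.8, 0, -0.2],
  [12.8, 0, -0.2],
  [12.8, 0, -0.2],
  [12.8, 0, -0.2],
], yaw=[0, 0, 0, 0, 0, 0, 0, 0, 0, 0], fingers=[0.5, 0.5, 0.5, 0.5, 0.5, 0.5, 0.5, 0.5, 0.5, 0.5])

```text
time: 12.68
tool_pos: [523.8, 356.9, 187.3]
eef_rot: [-1.253, 1.18, 1.252]
force: [-0.5, 0.1, 1.1]
width: 42.9
```

Run:
```python
from h import *
go([504,-272,250],None)
c=grab("wrist","wrist11")
```

```text
t 12.68 pos [523.8 356.9 187.3] x [ 0.001  0.    -1.   ] y [-0.998 -0.059 -0.001] z [-0.059  0.998  0.   ] F [-0.5  0.1  1.1] w 42.9 q [-0.61  0.85 -0.08  1.31  0.07  0.99  0.93]
shift cm [ -6.3    5.68 -62.66] yaw None jaw now 93.4
```

View pics/wrist11.png

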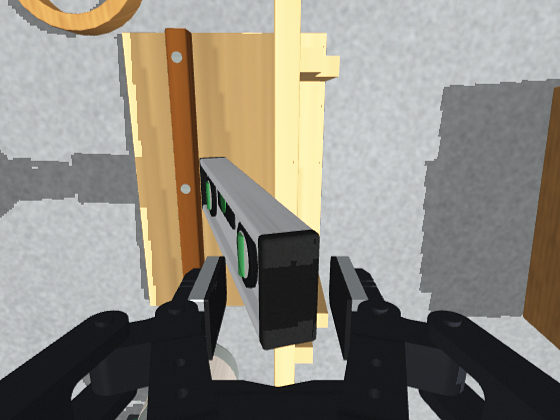

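Call:
play_rows([
  [0, 0, 0.3],
  [0, 0, 0.6],
  [0, 0, 0.8],
  [0, 0, 0.9],
  [0, 0, 1.0],
  [0, 0, 1.0],
], yaw=[0, 0, 0, 0, 0, 0], fingers=[0.5, 0.5, 0.5, 0.5, 0.5, 0.5])

```text
time: 13.23
tool_pos: [522.8, 366.8, 186.3]
eef_rot: [-1.253, 1.181, 1.253]
force: [0.3, -1.1, -0.2]
width: 42.8
```

Call:
play_rows([
  [0, 0, 0.1],
  [0, 0, 0.2],
  [0, 0, 0.2],
], yaw=[0, 0, 0], fingers=[0.5, 0.5, 0.5])

```text
time: 13.48
tool_pos: [522.9, 367.4, 186.1]
eef_rot: [-1.254, 1.183, 1.251]
force: [-0.7, -8.1, 1.9]
width: 42.6
```

Run:
```python
from h import *
go([504,-272,250],None)
c=grab("wrist","wrist12");crop(c,150,110,230,220,7,"pics/w12.png")
```

```text
t 13.48 pos [522.9 367.4 186.1] x [-0.    -0.003 -1.   ] y [-0.998 -0.058  0.001] z [-0.058  0.998 -0.003] F [-0.7 -8.1  1.9] w 42.6 q [-0.63  0.86 -0.07  1.28  0.07  1.    0.91]
shift cm [ -6.22   5.62 -63.74] yaw None jaw now 93.3
```

View pics/w12.png

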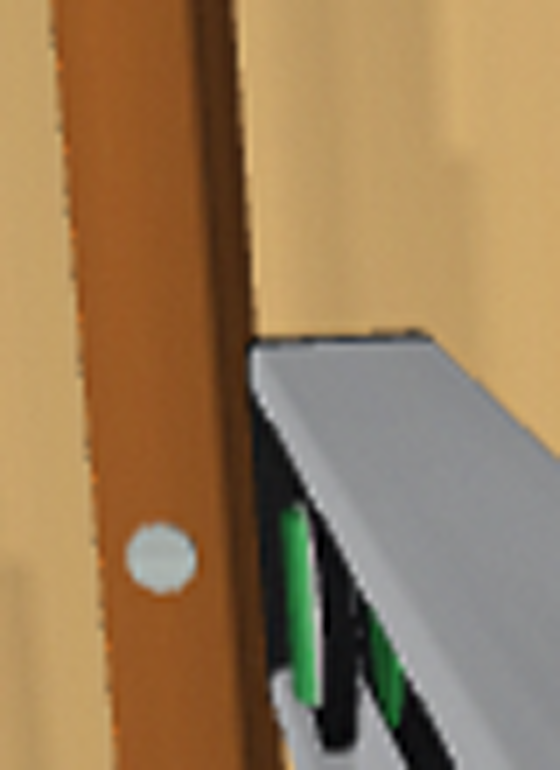

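Call:
play_rows([
  [0, 0, -0.3],
  [0, 0, -0.7],
  [0, 0, -1.1],
  [-1, 0, -1.1],
  [-3, 0, -1.1],
  [-6, 0, -1.1],
  [-9, 0, -1.1],
  [-12, 0, -1.1],
  [-13.5, 0, -1.1],
  [-13.5, 0, -1.1],
  [-13.5, 0, -1.1],
], yaw=[0, 0, 0, 0, 0, 0, 0, 0, 0, 0, 0], fingers=[0.5, 0.5, 0.5, 0.5, 0.5, 0.5, 0.5, 0.5, 0.5, 0.5, 0.5])

```text
time: 14.45
tool_pos: [523.4, 358.0, 322.2]
eef_rot: [-1.252, 1.179, 1.252]
force: [-0.5, 0.6, -1.4]
width: 42.8
```

Run:
```python
from h import *
go([504,-272,320],None)
c=grab("wrist","wrist13");crop(c,190,100,330,250,4,"pics/w13.png")
s=grab("side","side13");crop(s,250,250,390,380,5,"pics/d13.png")
```

```text
t 14.45 pos [523.4 358.  322.2] x [ 0.001  0.001 -1.   ] y [-0.998 -0.059 -0.001] z [-0.059  0.998  0.001] F [-0.5  0.6 -1.4] w 42.8 q [-0.62  0.74 -0.08  1.06  0.05  1.34  0.94]
shift cm [  0.16   5.67 -62.77] yaw None jaw now 93.4
```

View pics/w13.png

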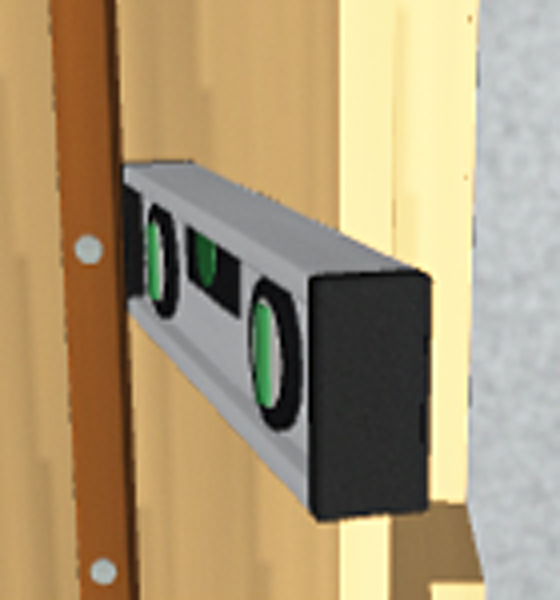

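View pics/d13.png

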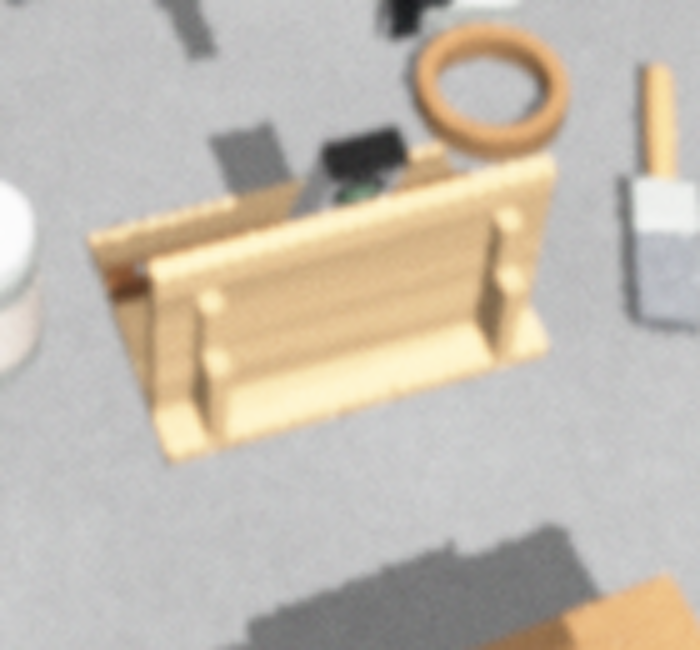

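Call:
play_rows([
  [0, 0.1, -2],
  [0, 0.4, -5],
  [0, 0.8, -9],
  [0, 1.1, -13],
  [0, 1.5, -17],
  [0, 1.9, -21],
  [0, 2.3, -25],
  [0, 2.6, -29],
  [0, 3.0, -33],
  [0, 3.4, -37],
  [0, 3.7, -41],
  [0, 4.1, -45],
  [0, 4.5, -49],
  [0, 4.8, -53],
  [0, 5.1, -56],
  [0, 5.3, -59],
  [0, 5.5, -61],
  [0, 5.7, -62.5],
  [0, 5.7, -62.8],
  [0, 5.7, -62.8],
], yaw=[0, 0, 0, 0, 0, 0, 0, 0, 0, 0, 0, 0, 0, 0, 0, 0, 0, 0, 0, 0], fingers=[0.5, 0.7, 1, 1, 1, 1, 1, 1, 1, 1, 1, 1, 1, 1, 1, 1, 1, 1, 1, 1])

```text
time: 16.22
tool_pos: [503.3, -272.8, 320.6]
eef_rot: [-1.251, 1.182, 1.253]
force: [0.4, 0.5, -0.3]
width: -0.0
```

Call:
play_rows([
  [2, 0, 0],
  [4, 0, 0],
  [5, 0, 0],
  [5, 0, 0],
  [5, 0, 0],
], yaw=[0, 0, 0, 0, 0], fingers=[1, 1, 1, 1, 1])

```text
time: 16.63
tool_pos: [503.9, -271.4, 271.5]
eef_rot: [-1.253, 1.18, 1.254]
force: [0.2, -0.0, 0.2]
width: 0.1
```

Run:
```python
from h import *
go([504,-272,320],93.4)
c=grab("wrist","wrist14")
c=grab("scene","scene14");c=grab("side","side14")
```

```text
t 16.63 pos [ 503.9 -271.4  271.5] x [-0.  0. -1.] y [-0.998 -0.06   0.   ] z [-0.06   0.998  0.001] F [ 0.2 -0.   0.2] w 0.1 q [ 0.49  0.66 -0.1   1.43  0.07  1.06  2.01]
shift cm [-4.85 -0.01 -0.05] yaw 0.001023827390597994 jaw now 93.5
```

View pics/wrist14.png

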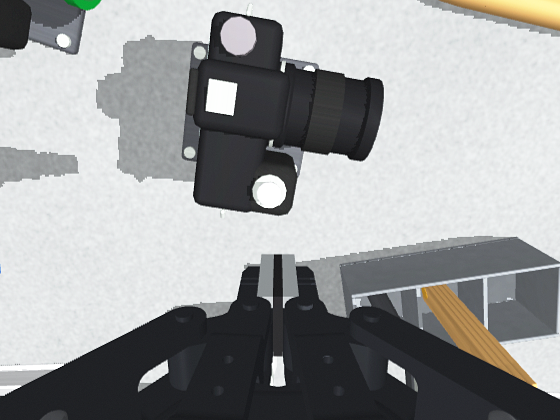

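Run:
```python
from h import *
c=load("wrist14");g=c["pixels"][170:212,245:295].min(2)
n,l,st,ce=cv2.connectedComponentsWithStats((g>140).astype(np.uint8))
for i in range(1,n):
    if st[i,4]>100:
        p=ce[i]+[245,170];print(st[i],p,plane(c,p[0],p[1],150.).round(1))
        cn=cv2.findContours((l==i).astype(np.uint8),0,1)[0];print(cv2.minEnclosingCircle(cn[0]),cv2.fitEllipse(cn[0]))
crop(c,235,160,305,225,8,"pics/w14c.png")
P=cloud(c);print(P[190,269],P[186,266],P[194,272])
# back-project tcp tip
print(proj(c,[503.9,-271.4,271.5]))
for n in ("scene14","side14"):
    d=load(n);print(n,proj(d,[504,-272,150]))
    u,v=proj(d,[504,-272,150]).astype(int); crop(d,u-40,v-40,u+40,v+40,7,f"pics/{n}c.png")
```

```text
[  7   4  35  34 898] [268.95211581 191.01002227] [ 497.3 -278.7  150. ]
((23.870370864868164, 21.129629135131836), 17.175561904907227) ((23.96421241760254, 21.00346565246582), (32.76043701171875, 33.087928771972656), 123.60302734375)
[ 496.74785795 -278.71862766  149.09350965] [ 493.89332399 -281.0404254   149.14751395] [ 499.75490245 -276.38187028  148.50446632]
[279.28344898 275.7986557 ]
scene14 [220.79343473 251.96132178]
side14 [272.42736402 158.82499835]
```

View pics/w14c.png

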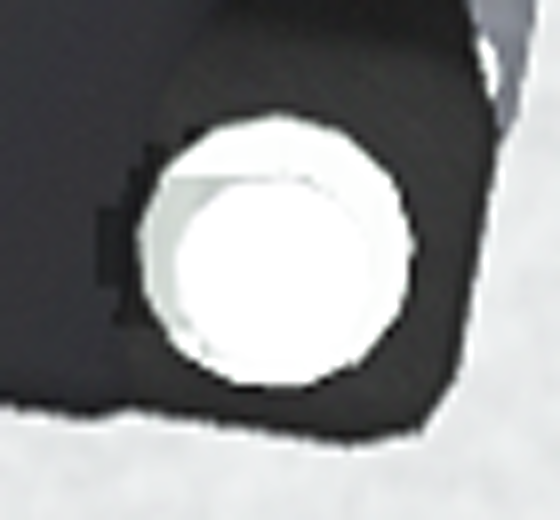

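View pics/scene14c.png

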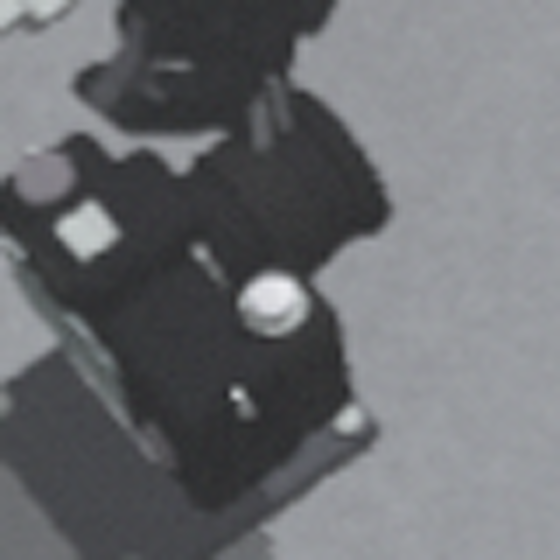

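View pics/side14c.png

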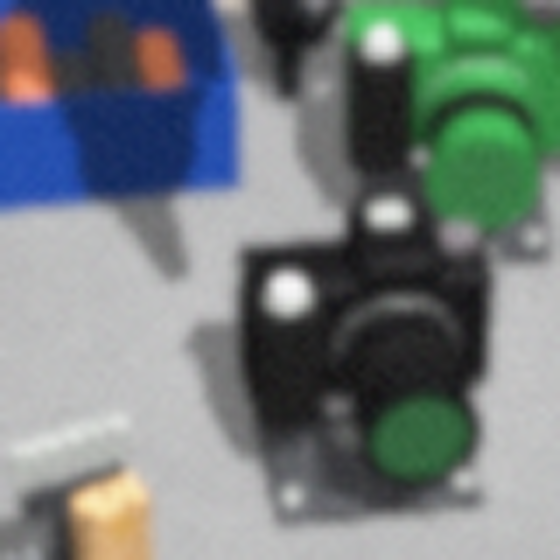

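Run:
```python
from h import *
c=load("wrist14");print(plane(c,269.4,193.7,150.))
print(plane(load("scene14"),220-40+275/7,211+294/7,150.),plane(load("side14"),232+290/7,118+288/7,150.))
go([499.5,-277,175],93.4)
```

```text
[ 499.26658679 -278.27668283  150.        ]
[ 503.45020563 -276.95190098  150.        ] [ 500.79964413 -269.08853451  150.        ]
t 16.78 pos [ 504.  -272.2  272.2] x [ 0.001 -0.    -1.   ] y [-0.998 -0.06  -0.001] z [-0.06   0.998 -0.001] F [-0.1 -0.4  1.1] w 0.3 q [ 0.49  0.66 -0.1   1.43  0.07  1.06  2.01]
shift cm [ 9.72  0.49 -0.45] yaw 0.0003117657786266834 jaw now 93.4
```

Call:
play_rows([
  [3, 0.2, -0.2],
  [6, 0.37, -0.32],
  [8.5, 0.37, -0.32],
  [10.3, 0.37, -0.32],
  [11.3, 0.37, -0.32],
  [11.5, 0.37, -0.32],
  [11.5, 0.37, -0.32],
  [11.5, 0.37, -0.32],
], yaw=[0, 0, 0, 0, 0, 0, 0, 0], fingers=[1, 1, 1, 1, 1, 1, 1, 1])

```text
time: 17.45
tool_pos: [500.7, -276.1, 157.5]
eef_rot: [-1.254, 1.18, 1.251]
force: [0.2, -0.5, -0.5]
width: 0.2
```

Run:
```python
from h import *
go([500.5,-275.5,150],93.4)
c=grab("wrist","wrist15");crop(c,180,100,380,300,3,"pics/w15.png")
s=grab("side","side15");d=grab("scene","scene15")
u,v=(272,158);crop(s,u-40,v-50,u+40,v+30,6,"pics/side15c.png");u,v=220,252;crop(d,u-40,v-50,u+40,v+30,6,"pics/scene15c.png")
```

```text
t 17.45 pos [ 500.7 -276.1  157.5] x [ 0.002 -0.001 -1.   ] y [-0.998 -0.059 -0.001] z [-0.059  0.998 -0.001] F [ 0.2 -0.5 -0.5] w 0.2 q [ 0.49  0.79 -0.09  1.59  0.09  0.76  1.99]
shift cm [0.75 0.02 0.06] yaw -0.0002260694885108939 jaw now 93.4
```

View pics/w15.png

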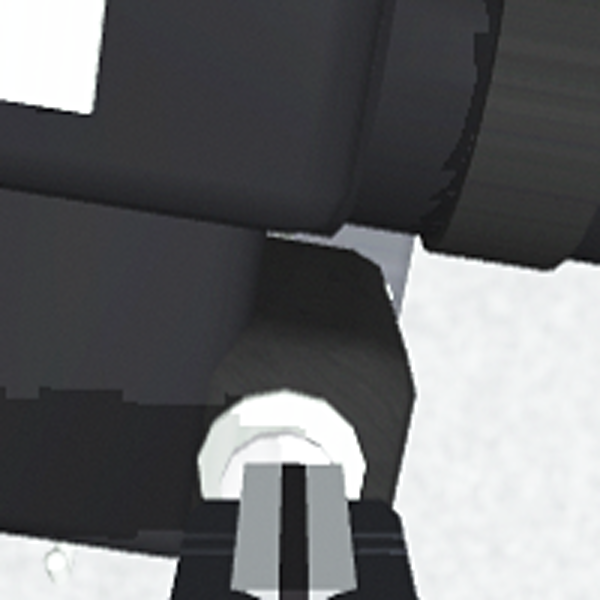

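View pics/side15c.png

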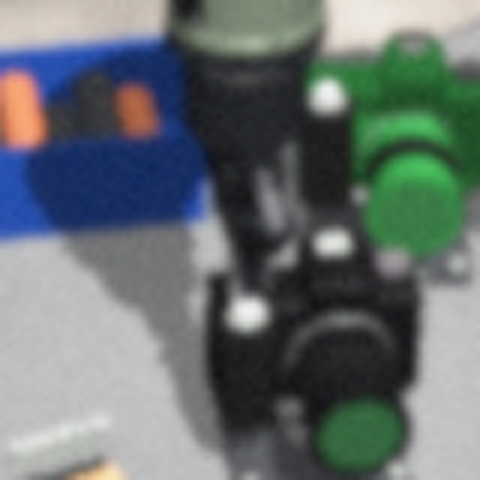

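View pics/scene15c.png

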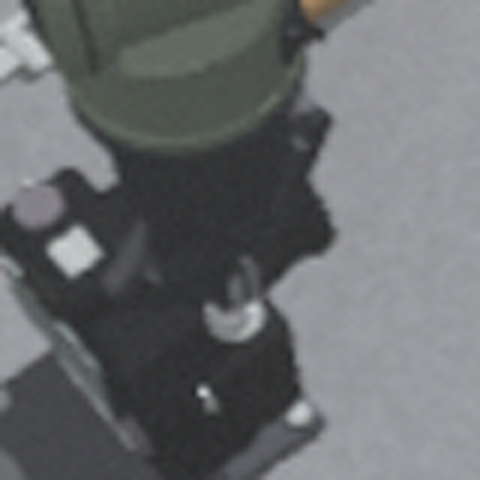

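Run:
```python
from h import *
c=load("wrist15")
p=proj(c,[500.7,-276.1,157.5]);print(p,(p-[180,100])*3)
p=proj(c,[499.3,-278.3,150]);print(p,(p-[180,100])*3)
# cap from arc: crop(282, 432) top of arc at z=150
q=plane(c,180+282/3,100+432/3,150.);print(q, q+[9,0,0])
```

```text
[279.21523568 275.72927401] [297.64570704 527.18782203]
[274.31105981 264.73698347] [282.93317943 494.2109504 ]
[ 489.63477446 -278.96567939  150.        ] [ 498.63477446 -278.96567939  150.        ]
```

Call:
play_rows([
  [0, 0.15, -0.2],
  [0.3, 0.15, -0.2],
  [0.5, 0.15, -0.2],
  [0.6, 0.15, -0.2],
  [0.7, 0.15, -0.2],
  [0.8, 0.15, -0.2],
  [0.8, 0.15, -0.2],
], yaw=[0, 0, 0, 0, 0, 0, 0], fingers=[1, 1, 1, 1, 1, 1, 1])

```text
time: 18.18
tool_pos: [498.7, -277.9, 148.2]
eef_rot: [-1.253, 1.181, 1.253]
force: [-1.5, 0.5, 1.5]
width: -0.1
```

Call:
play_rows([
  [0.1, 0, 0],
  [0.1, 0, 0],
], yaw=[0, 0], fingers=[1, 1])

```text
time: 18.35
tool_pos: [498.8, -278.0, 147.3]
eef_rot: [-1.253, 1.181, 1.253]
force: [-1.7, -0.4, 1.7]
width: -0.0
```

Call:
play_rows([
  [0.05, 0, 0],
  [0.05, 0, 0],
], yaw=[0, 0], fingers=[1, 1])

```text
time: 18.52
tool_pos: [498.8, -278.0, 146.8]
eef_rot: [-1.253, 1.181, 1.253]
force: [-2.1, 0.9, 2.4]
width: 0.1
```

Call:
play_rows([
  [0.05, 0, 0],
  [0.05, 0, 0],
], yaw=[0, 0], fingers=[1, 1])

```text
time: 18.68
tool_pos: [498.8, -278.0, 146.3]
eef_rot: [-1.253, 1.181, 1.253]
force: [-0.5, 1.4, 1.4]
width: -0.2
```

Call:
play_rows([
  [0.04, 0, 0],
  [0.04, 0, 0],
], yaw=[0, 0], fingers=[1, 1])

```text
time: 18.85
tool_pos: [498.8, -278.0, 146.1]
eef_rot: [-1.253, 1.181, 1.253]
force: [-1.1, 0.1, 5.1]
width: -0.2
```

Run:
```python
from h import *
go([500.5,-275.5,150],93.4)
c=grab("wrist","wrist16");crop(c,230,200,330,300,6,"pics/w16.png")
```

```text
t 18.85 pos [ 498.8 -278.   146.1] x [ 0. -0. -1.] y [-0.998 -0.059 -0.   ] z [-0.059  0.998 -0.   ] F [-1.1  0.1  5.1] w -0.2 q [ 0.5   0.81 -0.09  1.6   0.09  0.73  2.  ]
shift cm [-0.39 -0.19  0.24] yaw -0.0001351520438518005 jaw now 93.4
```

View pics/w16.png

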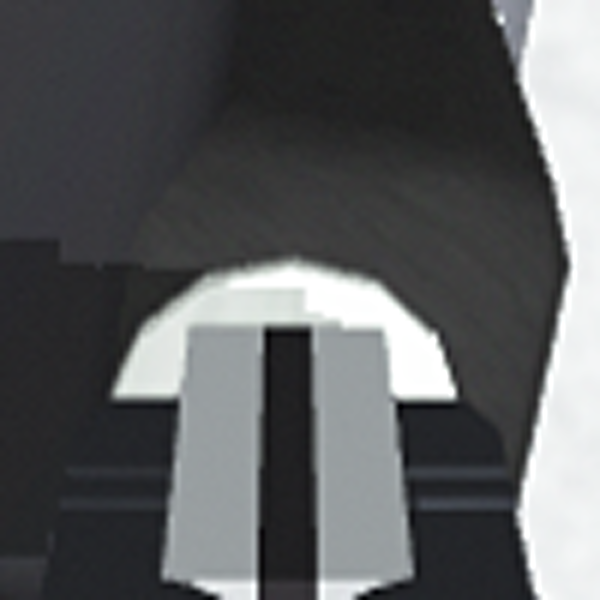

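Call:
play_rows([
  [0, 0, 0],
  [0, 0, 0],
  [0, 0, 0],
  [0, 0, 0],
  [0, 0, 0],
  [0, 0, 0],
], yaw=[0, 0, 0, 0, 0, 0], fingers=[1, 1, 1, 1, 1, 1])

```text
time: 19.4
tool_pos: [498.8, -278.0, 146.1]
eef_rot: [-1.253, 1.181, 1.253]
force: [-1.3, 1.7, 5.9]
width: 0.2
```

Call:
play_rows([
  [0, 0, 0],
  [0, 0, 0],
  [0, 0, 0],
  [0, 0, 0],
  [0, 0, 0],
  [0, 0, 0],
], yaw=[0, 0, 0, 0, 0, 0], fingers=[1, 1, 1, 1, 1, 1])

```text
time: 19.9
tool_pos: [498.8, -278.0, 146.1]
eef_rot: [-1.253, 1.181, 1.253]
force: [-1.6, 1.5, 5.9]
width: 0.4
```

Call:
play_rows([
  [0.1, 0, 0],
  [0.2, 0, 0],
  [0.3, 0, 0],
  [0.36, 0, 0],
  [0.36, 0, 0],
], yaw=[0, 0, 0, 0, 0], fingers=[1, 1, 1, 1, 1])

```text
time: 20.32
tool_pos: [498.8, -278.0, 142.8]
eef_rot: [-1.253, 1.181, 1.252]
force: [-3.7, 1.9, 13.7]
width: -0.1
```

Call:
play_rows([
  [0, 0, 0],
  [0, 0, 0],
  [0, 0, 0],
], yaw=[0, 0, 0], fingers=[1, 1, 1])

```text
time: 20.57
tool_pos: [498.8, -278.0, 142.8]
eef_rot: [-1.253, 1.181, 1.252]
force: [-2.6, 1.1, 12.9]
width: -0.2
```

Call:
play_rows([
  [-0.3, 0, 0],
  [-0.7, 0, 0],
  [-1.2, 0, 0],
  [-3, 0, 0],
  [-6, 0, 0],
  [-10, 0, 0],
  [-13, 0, 0],
  [-15, 0, 0],
  [-15, 0, 0],
  [-15, 0, 0],
], yaw=[0, 0, 0, 0, 0, 0, 0, 0, 0, 0], fingers=[1, 1, 1, 1, 1, 1, 1, 1, 1, 1])

```text
time: 21.4
tool_pos: [498.9, -278.1, 292.9]
eef_rot: [-1.254, 1.18, 1.251]
force: [-0.9, -0.4, -0.4]
width: -0.1
```

Run:
```python
from h import *
go([500.5,-275.5,150],93.4)
for n in ("wrist","scene","side"): grab(n,n+"17")
w=load("wrist17");P=cloud(w);u,v=proj(w,[499,-278.5,150]).astype(int);print(u,v,P[v-2:v+5:2,u-4:u+5:4,2].round(1))
d=load("scene17");crop(d,170,90,430,290,3,"pics/s17.png")
```

```text
t 21.4 pos [ 498.9 -278.1  292.9] x [ 0.001 -0.001 -1.   ] y [-0.998 -0.059 -0.001] z [-0.059  0.998 -0.001] F [-0.9 -0.4 -0.4] w -0.1 q [ 0.5   0.64 -0.1   1.39  0.07  1.11  2.02]
shift cm [14.29 -0.16  0.26] yaw -0.00023282055618771872 jaw now 93.4
278 193 [[149.6 147.6 148.7]
 [147.6 148.6 148.3]
 [149.4 148.9 149.6]
 [149.4 149.2 148.2]]
```

View pics/s17.png

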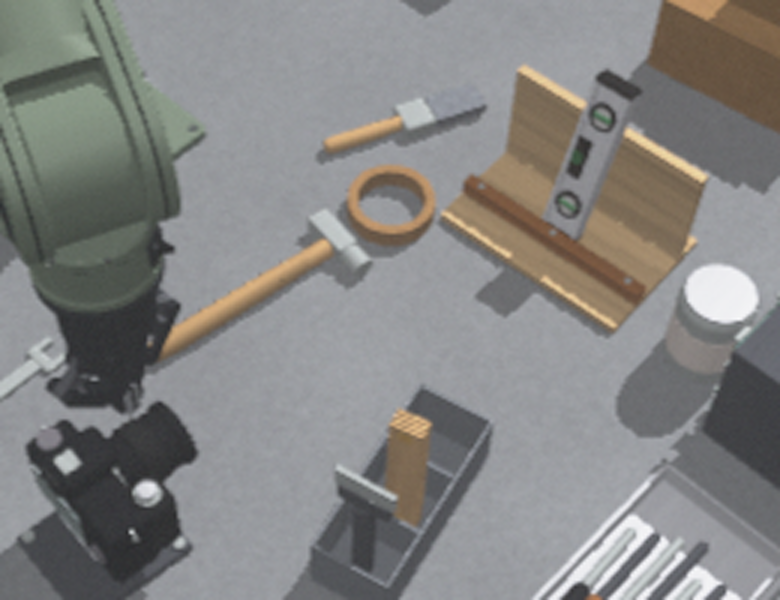

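View pics/side17.png

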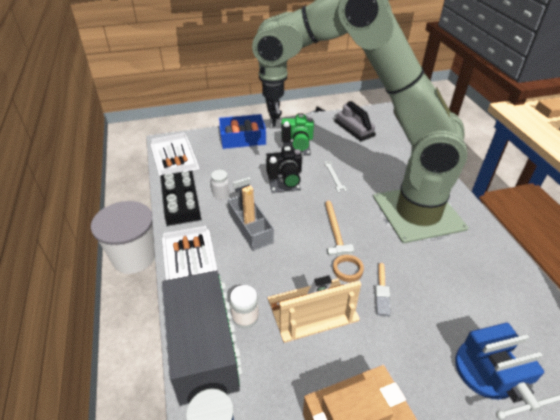

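All is in place: the level leans on the stand, the release is back up, and the chisel, rule, jar and tin haven't moved. Handing in.

```bash
python3 -c "
from rig import workorder
print(workorder.close_job())"
```

```text
the job is handed in; nothing more can be done
None
```

The level is leaning on the display stand, the picture has been taken, and the job was handed in at about 21.5 s of the 64 s allowed.

**Level:** I lifted it out of the tote and set it upright against the batten. I tipped it back between the open fingers until it rested on the board, then let go. A check then showed the foot about 2 mm off the batten. I pushed the top back gently (about 8 N) to close the gap and backed off. It is near the middle of the stand with a broad face to the camera.

**Camera:** I half-pressed the release with 5 to 6 N and held it there for just over a second. I then pressed it fully, 3.3 mm deeper at about 13 N, and let it come back up.

**Last checks:**
- In the wrist image taken after the push, the foot is against the batten; the last scene and side images show the level still leaning in place.
- The release cap reads about 149 mm, which matches fully up within the camera error.
- In the last images the chisel and rule stand in the tote and the jar and tin look unmoved. The arm is clear of everything.

**Disagreements:**
- The side camera placed the release about 8 to 9 mm away in y from where the scene and wrist cameras did. I used the wrist view.
- The lean measured 18.1° before the push, just over the stated 17 to 18°. I did not measure it again afterwards.

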